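# UV exposure of small Petri dishes under a low hood

## Task

Slide every dish carrier on the mat, dish first, under the low UV hood until it is fully home against the stop of a lane of its own. Then turn the lamp knob until it clicks over to on, leave it on for at least ten seconds with all carriers home, and click it back to off while they are still in the hood. Finally draw the carriers out, set them all down flat and wholly on the mat, and leave the rack, dish stack and bottle alone.

Things in the scene. Friction and masses are not known exactly. Their poses are not given: they have to be found in the camera images.
- hood_front (a point): point on the bench under the middle of the hood's front edge; x into the hood, y along the front edge, z up. Three lanes run along x from the front edge (x = 0) to a stop (x = 60 mm), centred at y = -60, 0 and +60 mm, each 54 mm wide between 6 mm walls. The bench (z = 0) is their floor; the roof's underside is 22 mm above it, its top 28 mm.
- hood: UV exposure hood, fixed to the bench: low amber see-through roof on white walls. Same frame as hood_front. The lamp housing along its rear (x = 50 to 74 mm) is 48 mm high. Beside the lanes stands the control pod, a white box at x = 10 to 86, y = 96 to 176 mm, 45 mm high, with the knob on top.
- knob_grip (a point): grip point of the black bar knob: on its vertical axis, 77 mm above the bench, at x = 48, y = 136 mm of hood_front. The upright bar is 42 mm long, 14 mm thick, 54 to 84 mm above the bench, on a disc 44 mm across (top at 54 mm). The frame turns with the knob: x runs along the bar, a white line marks the -x end.
- knob (a joint): angle of the lamp knob, rad: 0 = off (bar along the hood's x, white line to the front), turning clockwise seen from above to 1.2 = on; end stops at both. A tumbler detent between resists with up to about 0.13 N m before the middle (0.6), then clicks over and carries the knob on to the other stop; let go short of the middle, it falls back.
- mat: thin white mat with a grey border lying flush on the bench (1 mm, no edge to catch), 190 mm along its x by 270 mm along its y; origin at its centre.
- carrier0: dish carrier (may be absent; all alike), about 60 g: flat grey paddle 3 mm thick with a closed Petri dish fixed on its round nose (dish 39 mm across, top 15 mm up). Origin: underside below the dish centre; x to the nose. 44 mm wide from x = 22 back to -36 mm, then a 20 mm wide neck to x = -108 mm. Home against the stop, its origin is at x = 38 mm of hood_front, the tab 62 mm before the front edge.
- carrier0_tab (a point): middle of the top of the upright tab by which carrier0 is gripped: 100 mm behind the carrier's origin (x = -100 mm), 40 mm above its underside. The tab is 8 mm thick along x, 20 mm wide along y. Axes as the carrier's.
- carrier1: dish carrier (may be absent; all alike), about 60 g: flat grey paddle 3 mm thick with a closed Petri dish fixed on its round nose (dish 39 mm across, top 15 mm up). Origin: underside below the dish centre; x to the nose. 44 mm wide from x = 22 back to -36 mm, then a 20 mm wide neck to x = -108 mm. Home against the stop, its origin is at x = 38 mm of hood_front, the tab 62 mm before the front edge.
- carrier1_tab (a point): middle of the top of the upright tab by which carrier1 is gripped: 100 mm behind the carrier's origin (x = -100 mm), 40 mm above its underside. The tab is 8 mm thick along x, 20 mm wide along y. Axes as the carrier's.
- carrier2: dish carrier (may be absent; all alike), about 60 g: flat grey paddle 3 mm thick with a closed Petri dish fixed on its round nose (dish 39 mm across, top 15 mm up). Origin: underside below the dish centre; x to the nose. 44 mm wide from x = 22 back to -36 mm, then a 20 mm wide neck to x = -108 mm. Home against the stop, its origin is at x = 38 mm of hood_front, the tab 62 mm before the front edge.
- carrier2_tab (a point): middle of the top of the upright tab by which carrier2 is gripped: 100 mm behind the carrier's origin (x = -100 mm), 40 mm above its underside. The tab is 8 mm thick along x, 20 mm wide along y. Axes as the carrier's.
- rack: bystander: green tube rack with tubes, 190 x 60 x 108 mm, origin under its centre.
- dish_stack: bystander: stack of four large Petri dishes, 90 mm across, 60 mm high, origin under its centre.
- bottle: bystander: closed bottle, 64 mm across, 110 mm high, origin under its centre.
Things that resemble listed ones, but are neither listed nor needed, are in the scene too. Leave any black or blue look-alike of the carrier1 alone.

How it is judged:
On the way, in this order (a step that is already met when the one before it is completed fails the run):
1. every carrier is fully home in the hood with the lamp off (x of carrier0 in the frame of hood_front between 0.031 and 0.045 m and y of carrier0 in the frame of hood_front between -0.09 and 0.09 m and angle between each of carrier0, carrier1, carrier2's own z axis and vertical below 0.12 rad and height (world z) of each of carrier0, carrier1, carrier2 below 0.006 m and x of carrier1 in the frame of hood_front between 0.031 and 0.045 m and y of carrier1 in the frame of hood_front between -0.09 and 0.09 m and x of carrier2 in the frame of hood_front between 0.031 and 0.045 m and y of carrier2 in the frame of hood_front between -0.09 and 0.09 m and value of joint knob below 0.3 rad), for 0.2 s.
2. the knob has clicked over to on, and stays on for ten seconds with every carrier home (x of carrier0 in the frame of hood_front between 0.031 and 0.045 m and y of carrier0 in the frame of hood_front between -0.09 and 0.09 m and angle between each of carrier0, carrier1, carrier2's own z axis and vertical below 0.12 rad and height (world z) of each of carrier0, carrier1, carrier2 below 0.006 m and x of carrier1 in the frame of hood_front between 0.031 and 0.045 m and y of carrier1 in the frame of hood_front between -0.09 and 0.09 m and x of carrier2 in the frame of hood_front between 0.031 and 0.045 m and y of carrier2 in the frame of hood_front between -0.09 and 0.09 m and value of joint knob above 1.05 rad), for 9 s.
3. the knob is clicked back to off while the carriers are still in the hood (x of each of carrier0, carrier1, carrier2 in the frame of hood_front above -0.015 m and value of joint knob below 0.15 rad), for 0.2 s.
At the end, for the whole second after the job is handed in: every present carrier lies flat (within 0.1 rad) and at rest on the bench with both its dish centre and its tab inside the mat's 190 x 270 mm outline, and the knob is off (below 0.15 rad) (angle between each of carrier0, carrier1, carrier2's own z axis and vertical below 0.1 rad and height (world z) of each of carrier0, carrier1, carrier2 below 0.006 m and linear speed of each of carrier0, carrier1, carrier2 below 0.02 m/s and x of carrier0 in the frame of mat between -0.095 and 0.095 m and y of carrier0 in the frame of mat between -0.135 and 0.135 m and x of carrier0_tab in the frame of mat between -0.095 and 0.095 m and y of carrier0_tab in the frame of mat between -0.135 and 0.135 m and x of carrier1 in the frame of mat between -0.095 and 0.095 m and y of carrier1 in the frame of mat between -0.135 and 0.135 m and x of carrier1_tab in the frame of mat between -0.095 and 0.095 m and y of carrier1_tab in the frame of mat between -0.135 and 0.135 m and x of carrier2 in the frame of mat between -0.095 and 0.095 m and y of carrier2 in the frame of mat between -0.135 and 0.135 m and x of carrier2_tab in the frame of mat between -0.095 and 0.095 m and y of carrier2_tab in the frame of mat between -0.135 and 0.135 m and value of joint knob below 0.15 rad); the robot touches nothing.
It fails at once if the tube rack is disturbed (moved more than 30 mm) (distance of rack from where it was at the start of the episode above 0.03 m).
It fails at once if the dish stack is disturbed (moved more than 30 mm) (distance of dish_stack from where it was at the start of the episode above 0.03 m).
It fails at once if the bottle is disturbed (moved more than 30 mm) (distance of bottle from where it was at the start of the episode above 0.03 m).
Of carrier0, carrier1, carrier2 only 2 to 3 are there at a start; the rules pass over those that are not, and their reading is None.
At some moment in a run one of carrier0, carrier1, carrier2 may be knocked a few centimetres aside while the robot is not near it.
Once in a run the grip may slacken for a moment while it holds something.
It also fails if it takes over 210 s, if anything falls off the work surface, if the arm or the gripper's body presses on something with over 40 N, if the wrist force passes 120 N, or if a joint passes its speed limit or range.

## Robot

A 6-joint arm with a two-finger parallel gripper is mounted at the origin on the work surface. World frame = base frame: x ahead of the robot, y to its left, z up, the work surface at z = 0. Lengths are in m, angles in rad, forces in N, time in s.
With the tool pointing down it reaches from about 0.275 to 1 m from the base axis. Payload 8.4 kg.
Tool frame: the origin (TCP) lies at the very end of the fingers, on their centre line; the grasp point (between the pads) lies 19 mm behind it; z points along the fingers, x is the direction in which the jaws open and shut, and the axes are right-handed (so a half turn about z gives the same grasp; the last joint's range is limited). The gripper opens to 85 mm and grips with 20 to 120 N. Pads are 22 mm wide; open, the fingers measure 114 mm over their backs; the gripper's body (76 mm by 85 mm) begins 54 mm behind the grasp point. The pads swing forward as they close: fully open they stand 13 mm farther back than shut.
Start: joints at [-1.249, 0.353, 1.633, -0, 1.155, -0.002], TCP at [0.199, -0.593, 0.231] pointing down, gripper open.
Joint ranges: [-2.63, 2.63], [-0.92, 2.1], [0.06, 2.66], [-1.3, 4.44], [0, 2.69], [-3.02, 3.02]. Speed limits (rad/s): [2.22, 2.22, 2.79, 3.14, 3.14, 3.14].

## Interface

Orientations are given as a unit quaternion [x, y, z, w].
In Python, from station import * gives the robot as it stands. The module is installed in compiled form; this text tells all that it offers.
- The arm moves only by the tool send_rows, never from a script. Its argument "targets" is a list of rows, each a list of 2 entries, a list of its own where there are three numbers: the shift along the tool's x, y, z in cm, then the turn, a rotation vector about the tool's x, y, z in degrees. A call has 1 to 5 rows; each row shifts and turns the pose as measured when the row begins, along the tool's axes as they then stand; what a row does not reach is not made up. A row lasts 1/8 s, in which the tool goes at most 62.5 mm and 10.7 degrees, less where a joint would pass 70% of its speed; a pose out of reach is approached as far as the arm can. A call with a gripper value outside its range is refused whole. "jaw" is the closure, from 0 (fully open) to 1 (shut), set as the call begins (left out, the last holds). The fingers move at their own pace and stop on an object; the grip force is fixed at half the most. Time passes only in rows, so rows that do not move let the fingers close. It gives the time, the measured TCP pose, the force and the opening at its end, in the units of the state.
- read_state(): the state, without advancing time (a new reading comes with each control period).
- snapshot(name): name is "side" or "top" or "wrist"; returns the picture (400x640x3 uint8, red, green, blue); there is no depth.
- camera_params(name): a dict with "vfov" (degrees; the focal length in pixels is half the picture's height over the tangent of half this angle, whatever the lens; pixels are square), "cx", "cy" (the principal point, pixels), "R" (3x3) and "t" (3): a world point X has camera coordinates R X + t; the wrist camera has in their place "mount" (4x4, takes a point from camera to tool coordinates, whose origin is the TCP and whose axes are the tool frame's). Camera axes: x right, y down, z forward; pixel columns grow to the right and rows downward; lengths in m; the calibration is good to about 2 mm. A picture is of the moment at which its call begins: read the wrist's pose just before it. camera_params takes no time and is no camera call.
- finish_job(): hands the job in, once; it reports no verdict.
Trained networks look in the newest picture that a camera, given by its name, has taken for a name from the list of things; names that differ only in an ending like _2 or _b are one class to them, and where a whole thing is asked for, a point or a joint stands for the part that bears it (a point fixed in the world has none). Each returns a list of dicts, best first, with "score" (0 to 1); they miss things now and then, are a little off and sometimes report something else, mostly with a low value. They report only what shows in the picture. A call takes as long as a camera call. They do not tell look-alikes from the thing itself.
- recognise(camera, query): "position" ([column, row] in pixels, amid what is visible of it).
- trace(camera, query): "pixels" (400x640 bool, what is visible of it) and "position" ([column, row] in pixels, amid what is visible of it).
The state is a dict: "clock": time; "qpos": joint angles; "qd": joint speeds; "joint_efforts": joint torques, N m; "eef_pos": TCP position; "orientation": TCP orientation; "ft_force": force on the tool from outside, world axes, zero at the start; "torque": the same for the moment, N m; "width": finger opening in m.
Only numpy, scipy, OpenCV 4.12 (cv2) and the standard library are available. Lean on these libraries where they do the work, as an engineer would, in place of code of your own. Each camera call takes 0.05 s, during which the arm holds its last target.

## Working session

There is one attempt and no reset: what is moved stays moved. The work goes in short steps, Python scripts to look and compute and a tool call to move; the robot and the scene stay as the last step left them, time stands still between calls to the robot, and variables do not carry over. Pictures are saved under pics/ and viewed, and the job is handed in when it is done.

Besides the shell and the picture viewer there is one more tool, called after "Emit:" by a JSON object that holds its "op" and its "data". send_rows: Moves the arm, as the interface text tells. Its arguments: {"type":"object","properties":{"targets":{"type":"array"},"jaw":{"type":"number"}},"required":["targets"]}

```bash
mkdir -p pics; cat > h.py <<'E'
from station import *
import numpy as np, cv2
from scipy.spatial.transform import Rotation as Rn
def save(im,n): cv2.imwrite('pics/'+n,cv2.cvtColor(im,cv2.COLOR_RGB2BGR))
def cam(n,st=None):
    p=camera_params(n); f=200/np.tan(np.radians(p['vfov'])/2)
    if 'mount' in p:
        T=np.eye(4);T[:3,:3]=Rn.from_quat(st['orientation']).as_matrix();T[:3,3]=st['eef_pos']
        C=T@np.array(p['mount']); R=C[:3,:3].T; t=-R@C[:3,3]
    else: R=np.array(p['R']);t=np.array(p['t'])
    return f,p['cx'],p['cy'],R,t
def ray(c,px,z):
    f,cx,cy,R,t=c
    d=R.T@np.array([(px[0]-cx)/f,(px[1]-cy)/f,1]); o=-R.T@t
    return o+d*(z-o[2])/d[2]
def proj(c,X):
    f,cx,cy,R,t=c
    v=R@np.asarray(X)+t
    return np.array([cx+f*v[0]/v[2],cy+f*v[1]/v[2]])
E
python3 - <<'E'
from h import *
for n in ('side','top','wrist'):
    st=read_state(); im=snapshot(n); save(im,n+'0.png'); print(n,camera_params(n))
    for q in ('carrier0','hood','knob','mat','carrier0_tab','rack'):
        print(q,[(np.round(d['position']),round(d['score'],2)) for d in recognise(n,q)])
print(st)
E
```

```text
side {'vfov': 54.09609934863071, 'cx': 316.00873456896284, 'cy': 202.76664653166668, 'R': array([[-0.99230022, -0.12225106, -0.01987341],
       [-0.0781883 ,  0.74274912, -0.66498897],
       [ 0.09605656, -0.65831484, -0.74658872]]), 't': array([0.5891771 , 0.08105703, 0.91088886])}
carrier0 [(array([420., 307.]), 0.97), (array([317., 247.]), 0.8), (array([320., 280.]), 0.8), (array([304., 381.]), 0.69), (array([304., 308.]), 0.64)]
hood [(array([333., 176.]), 0.92)]
knob [(array([324., 183.]), 0.71)]
mat [(array([327., 288.]), 0.92)]
carrier0_tab [(array([322., 244.]), 0.86)]
rack [(array([248., 196.]), 0.86), (array([328., 172.]), 0.62)]
top {'vfov': 53.110634805634895, 'cx': 319.32399879453493, 'cy': 191.67270434508058, 'R': array([[ 0.00596134, -0.99973868,  0.02206895],
       [-0.98130221, -0.01009435, -0.19220842],
       [ 0.19238096, -0.02051049, -0.98110595]]), 't': array([0.04252253, 0.57515986, 0.97718401])}
carrier0 [(array([186., 196.]), 0.87), (array([252., 279.]), 0.87), (array([246., 191.]), 0.83), (array([271., 201.]), 0.65), (array([305., 196.]), 0.57)]
hood [(ar
[... 669 characters left out ...]
]
carrier0_tab []
rack []
{'clock': 0.7, 'qpos': array([-1.24939899e+00,  3.52968950e-01,  1.63336325e+00,  2.17847272e-05,
        1.15520362e+00, -2.42463142e-03]), 'qd': array([ 0.00015805,  0.00180965, -0.00084458, -0.00147257, -0.00036264,
       -0.00012227]), 'joint_efforts': array([-2.12285580e-03, -6.05026245e+01, -3.42393923e+01, -1.08679014e-04,
        1.12039590e-03, -5.17347223e-05]), 'eef_pos': array([ 0.19886988, -0.59254276,  0.23131612]), 'orientation': array([ 8.11844772e-01, -5.83873330e-01,  2.88678327e-05,  8.57141948e-06]), 'ft_force': array([-0.69447901,  0.29337841, -0.69683154]), 'torque': array([ 0.0016466 , -0.00547015, -0.01818265]), 'width': 0.08547908024129743}
```

View pics/side0.png

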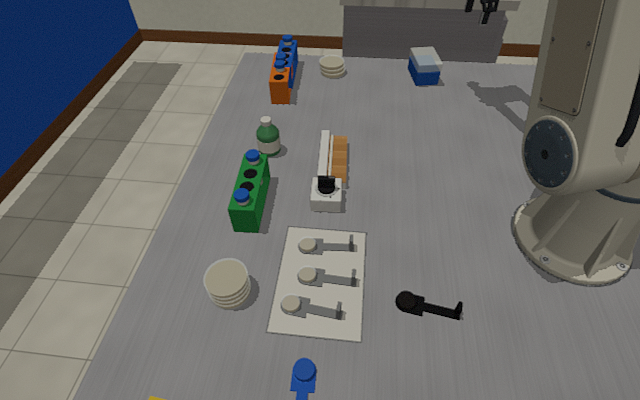

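View pics/top0.png

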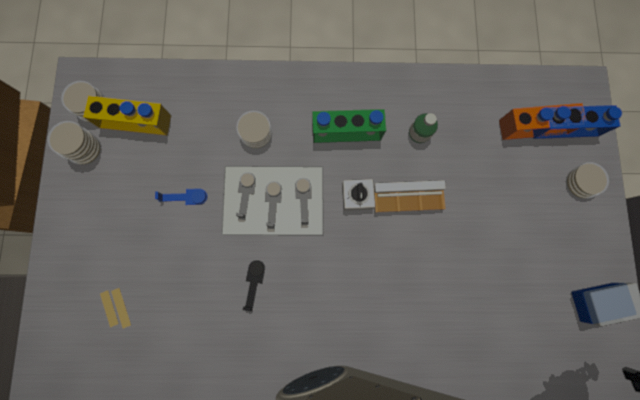

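```bash
python3 -c "
import cv2
a=cv2.imread('pics/top0.png');cv2.imwrite('pics/topc.png',cv2.resize(a[90:310,160:460],None,fx=2.6,fy=2.6,interpolation=cv2.INTER_CUBIC))
a=cv2.imread('pics/side0.png');cv2.imwrite('pics/sidec.png',cv2.resize(a[130:400,200:500],None,fx=2.2,fy=2.2,interpolation=cv2.INTER_CUBIC))"
```

```text
(no output)
```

View pics/topc.png

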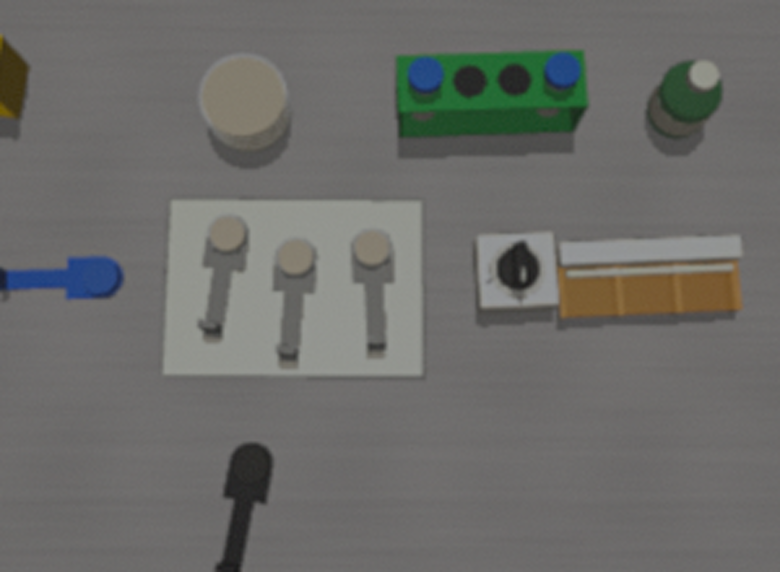

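View pics/sidec.png

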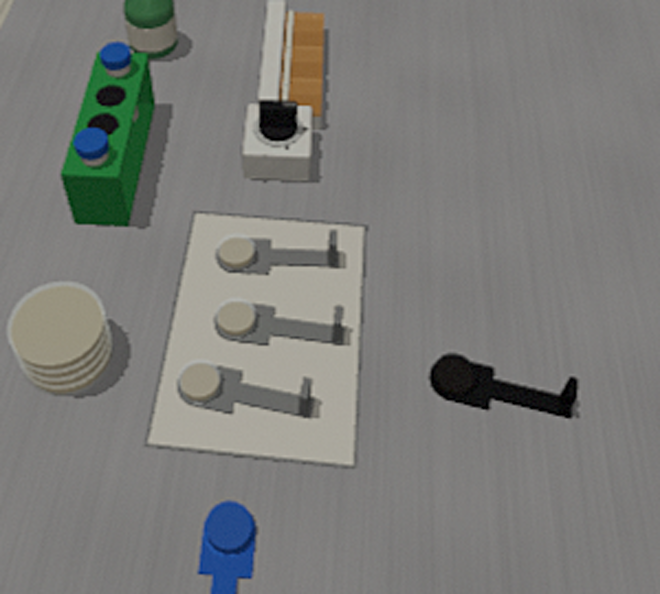

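Candidates: three grey carriers with cream dishes on the mat (top cam about (247,192), (273,205), (304,200)). The look-alikes are black (252,285) and blue (183,197). I choose only the three grey ones. Next I measure roughly, then look with the wrist camera.

```bash
python3 - <<'E'
from h import *
for n,pts in (('top',{'mat':[(225,167,0),(322,167,0),(323,235,0),(222,234,0)],'dish':[(247,180,.015),(273,189,.015),(303,185,.015)],'tab':[(241,214,.04),(271,225,.04),(305,222,.04)],'knob':[(359,193,.084)],'hoodfront':[(375,211,.028),(444,209,.028)],'pod':[(344,208,.045),(374,207,.045),(343,181,.045),(373,180,.045)]}),):
    c=cam(n)
    for k,v in pts.items(): print(k,[np.round(ray(c,p[:2],p[2]),3).tolist() for p in v])
st=read_state()
print(Rn.from_quat(st['orientation']).as_matrix().round(3))
E
```

```text
mat [[0.652, 0.305, 0.0], [0.655, 0.039, 0.0], [0.468, 0.036, 0.0], [0.469, 0.303, 0.0]]
dish [[0.613, 0.241, 0.015], [0.589, 0.171, 0.015], [0.601, 0.09, 0.015]]
tab [[0.517, 0.249, 0.04], [0.489, 0.171, 0.04], [0.498, 0.083, 0.04]]
knob [[0.567, -0.052, 0.084]]
hoodfront [[0.53, -0.1, 0.028], [0.537, -0.284, 0.028]]
pod [[0.534, -0.017, 0.045], [0.538, -0.095, 0.045], [0.606, -0.015, 0.045], [0.61, -0.094, 0.045]]
[[ 0.318 -0.948 -0.   ]
 [-0.948 -0.318  0.   ]
 [-0.     0.    -1.   ]]
```

```bash
cat >> h.py <<'E'
def plan(pos,yaw,vmax=0.055,wmax=9.,nd=2,minrows=1):
    """rows from measured pose to target; tool down, tool-x heading yaw (deg) in world"""
    st=read_state(); R=Rn.from_quat(st['orientation']); p=np.array(st['eef_pos'])
    x=np.array([np.cos(np.radians(yaw)),np.sin(np.radians(yaw)),0]); z=np.array([0,0,-1.]); y=np.cross(z,x)
    Rt=Rn.from_matrix(np.stack([x,y,z],1))
    rv=(R.inv()*Rt).as_rotvec(); d=np.asarray(pos)-p
    n=max(minrows,int(np.ceil(np.linalg.norm(d)/vmax)),int(np.ceil(np.degrees(np.linalg.norm(rv))/wmax)))
    rows=[]
    for i in range(n):
        Ri=R*Rn.from_rotvec(rv*i/n)
        rows.append([(Ri.inv().apply(d/n)*100).round(nd).tolist(),np.degrees(rv/n).round(1).tolist()])
    print('from',p.round(4),'dist',np.linalg.norm(d).round(4),'clock',st['clock'],'w',round(st['width'],4))
    for k in range(0,n,5): print(rows[k:k+5])
E
python3 -c "
from h import *
plan([.54,.21,.25],0,.06,9,1)"
```

```text
from [ 0.1988 -0.5925  0.2313] dist 0.8722 clock 1.05 w 0.0857
[[[-4.3, -3.9, -0.1], [0.0, 0.0, -4.8]], [[-4.0, -4.2, -0.1], [0.0, 0.0, -4.8]], [[-3.7, -4.5, -0.1], [0.0, 0.0, -4.8]], [[-3.3, -4.8, -0.1], [0.0, 0.0, -4.8]], [[-2.9, -5.1, -0.1], [0.0, 0.0, -4.8]]]
[[[-2.4, -5.3, -0.1], [0.0, 0.0, -4.8]], [[-2.0, -5.5, -0.1], [0.0, 0.0, -4.8]], [[-1.5, -5.6, -0.1], [0.0, 0.0, -4.8]], [[-1.0, -5.7, -0.1], [0.0, 0.0, -4.8]], [[-0.6, -5.8, -0.1], [0.0, 0.0, -4.8]]]
[[[-0.1, -5.8, -0.1], [0.0, 0.0, -4.8]], [[0.4, -5.8, -0.1], [0.0, 0.0, -4.8]], [[0.9, -5.7, -0.1], [0.0, 0.0, -4.8]], [[1.4, -5.7, -0.1], [0.0, 0.0, -4.8]], [[1.8, -5.5, -0.1], [0.0, 0.0, -4.8]]]
```

Emit:
{"op": "send_rows", "data": {"targets": [[[-4.3,-3.9,-0.1],[0,0,-4.8]],[[-4.0,-4.2,-0.1],[0,0,-4.8]],[[-3.7,-4.5,-0.1],[0,0,-4.8]],[[-3.3,-4.8,-0.1],[0,0,-4.8]],[[-2.9,-5.1,-0.1],[0,0,-4.8]]]}}

```text
clock: 1.68
eef_pos: [0.3128, -0.3202, 0.236]
orientation: [0.917, -0.399, 0.001, 0.001]
ft_force: [1.4, -0.5, -0.4]
width: 0.0854
```

Emit:
{"op": "send_rows", "data": {"targets": [[[-2.4,-5.3,-0.1],[0,0,-8]],[[-2,-5.5,-0.1],[0,0,-8]],[[-1.5,-5.6,-0.1],[0,0,-8]],[[-1,-5.7,-0.1],[0,0,-8]]]}}

```text
clock: 2.17
eef_pos: [0.3845, -0.0921, 0.2411]
orientation: [0.992, -0.123, 0.004, 0.002]
ft_force: [1.9, -0.3, -0.2]
width: 0.0854
```

```bash
python3 -c "
from h import *
plan([.54,-.07,.25],0,.06,9,1)"
```

```text
from [ 0.3845 -0.0921  0.2411] dist 0.1573 clock 2.175 w 0.0854
[[[4.8, -2.0, -0.3], [0.1, -0.1, -4.7]], [[5.0, -1.6, -0.3], [0.1, -0.1, -4.7]], [[5.1, -1.2, -0.3], [0.1, -0.1, -4.7]]]
```

Emit:
{"op": "send_rows", "data": {"targets": [[[4.8,-2.0,-0.3],[0,0,-5]],[[5.0,-1.6,-0.3],[0,0,-5]],[[5.1,-1.2,-0.3],[0,0,-5]],[[0,0,0],[0,0,0]],[[0,0,0],[0,0,0]]]}}

```text
clock: 2.8
eef_pos: [0.5434, -0.061, 0.2517]
orientation: [1.0, 0.016, 0.004, 0.002]
ft_force: [-0.1, -0.5, -0.0]
width: 0.0851
```

```bash
python3 - <<'E'
from h import *
st=read_state(); im=snapshot('wrist'); save(im,'w1.png'); np.savez('w1.npz',im=im,o=st['orientation'],p=st['eef_pos'])
print(st['eef_pos'],st['orientation'],np.abs(st['qd']).max())
plan([.54,.23,.25],0,.06,9,1)
E
```

```text
[ 0.5434221  -0.06101855  0.25173218] [0.9998539  0.0164795  0.00399042 0.00216243] 0.02163748354917094
from [ 0.5435 -0.0611  0.2519] dist 0.2911 clock 2.85 w 0.0853
[[[0.1, -5.8, 0.0], [0.0, -0.1, 0.4]], [[0.1, -5.8, 0.0], [0.0, -0.1, 0.4]], [[0.0, -5.8, 0.0], [0.0, -0.1, 0.4]], [[0.0, -5.8, 0.0], [0.0, -0.1, 0.4]], [[-0.0, -5.8, 0.0], [0.0, -0.1, 0.4]]]
```

View pics/w1.png

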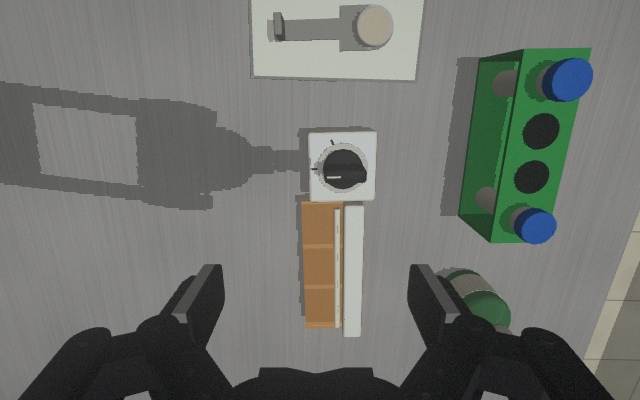

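```bash
python3 -c "
import cv2
a=cv2.imread('pics/w1.png');cv2.imwrite('pics/w1c.png',cv2.resize(a[120:350,280:400],None,fx=2.6,fy=2.6,interpolation=cv2.INTER_CUBIC))"
```

```text
(no output)
```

View pics/w1c.png

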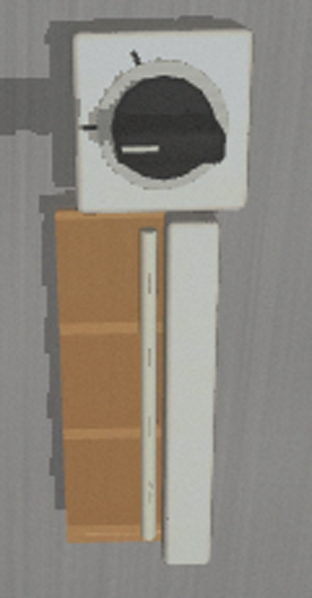

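Emit:
{"op": "send_rows", "data": {"targets": [[[0,-5.8,0],[0,0,0.4]],[[0,-5.8,0],[0,0,0.4]],[[0,-5.8,0],[0,0,0.4]],[[0,-5.8,0],[0,0,0.4]],[[0,-3.5,0],[0,0,0.4]]]}}

```text
clock: 3.48
eef_pos: [0.5348, 0.2067, 0.252]
orientation: [1.0, -0.008, 0.005, 0.002]
ft_force: [0.6, -0.1, 0.1]
width: 0.0854
```

Emit:
{"op": "send_rows", "data": {"targets": [[[0,0,0],[0,0,0]],[[0,0,0],[0,0,0]]]}}

```text
clock: 3.72
eef_pos: [0.5331, 0.2071, 0.2523]
orientation: [1.0, -0.007, 0.005, 0.003]
ft_force: [0.1, 0.4, 0.9]
width: 0.0853
```

```bash
python3 - <<'E'
from h import *
st=read_state(); im=snapshot('wrist'); save(im,'w2.png'); np.savez('w2.npz',im=im,o=st['orientation'],p=st['eef_pos'])
print(st['eef_pos'],st['orientation'],np.abs(st['qd']).max())
for q in ('carrier0','carrier0_tab','mat'):
    print(q,[(np.round(d['position']),round(d['score'],2)) for d in recognise('wrist',q)])
E
```

```text
[0.53307928 0.20709957 0.25229857] [ 0.99995864 -0.00724328  0.00488082  0.00253576] 0.006538027831559216
carrier0 [(array([342., 191.]), 0.89), (array([346.,  17.]), 0.79), (array([164., 155.]), 0.72), (array([360., 129.]), 0.61), (array([347., 250.]), 0.56)]
carrier0_tab [(array([348., 248.]), 0.95), (array([347., 360.]), 0.25)]
mat [(array([332., 168.]), 0.79), (array([344., 342.]), 0.24), (array([496., 294.]), 0.21)]
```

View pics/w2.png

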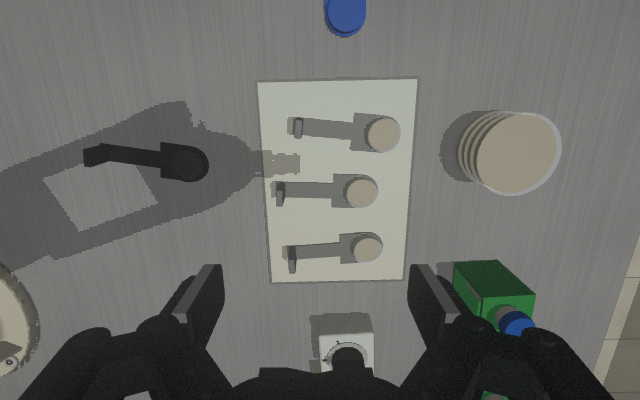

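```bash
cat >> h.py <<'E'
from scipy.optimize import least_squares
def fit(c,obj,px,x0):
    """obj Nx3 (m) in planar frame, px Nx2 -> x,y,yaw(deg)"""
    obj=np.array(obj,float);px=np.array(px,float)
    def pr(v):
        a=np.radians(v[2]);Rz=np.array([[np.cos(a),-np.sin(a),0],[np.sin(a),np.cos(a),0],[0,0,1]])
        return np.array([proj(c,Rz@o+[v[0],v[1],0]) for o in obj])
    r=least_squares(lambda v:(pr(v)-px).ravel(),x0,x_scale=[.1,.1,10])
    return r.x,(pr(r.x)-px)
def load(n):
    d=np.load(n+'.npz');st={'orientation':d['o'],'eef_pos':d['p']};return d['im'],cam('wrist',st)
E
python3 - <<'E'
from h import *
im,c=load('w1')
px=np.array([(74,33),(250,30),(246,208),(76,211),(168,223),(217,222),(210,563),(165,563),(55,212),(67,542)])/2.6+[280,120]
o=np.array([(10,176,45),(86,176,45),(86,96,45),(10,96,45),(50,93,48),(74,93,48),(74,-93,48),(50,-93,48),(0,93,28),(0,-93,28)])/1000
x,r=fit(c,o,px,[.53,-.19,0]);print(x,r.round(1).tolist())
im,c=load('w2')
px=[(257,82),(418,77),(404,280),(270,283)]
o=np.array([(-95,135,0),(95,135,0),(95,-135,0),(-95,-135,0)])/1000
x,r=fit(c,o,px,[.56,.17,0]);print('mat',x,r.round(1).tolist())
save(cv2.resize(im[100:285,255:420],None,fx=3.2,fy=3.2,interpolation=cv2.INTER_CUBIC),'w2c.png')
E
```

```text
[ 0.53246906 -0.19296401  3.19367161] [[-2.1, -1.3], [1.9, -1.8], [0.6, 1.2], [-0.6, 1.6], [-0.7, -0.4], [1.6, -0.6], [0.5, 1.5], [-0.4, 1.9], [-0.6, -0.7], [-0.2, 0.4]]
mat [0.56154018 0.17062492 0.42605768] [[-2.9, -1.6], [2.4, -0.4], [0.6, 1.8], [-0.0, 2.0]]
```

View pics/w2c.png

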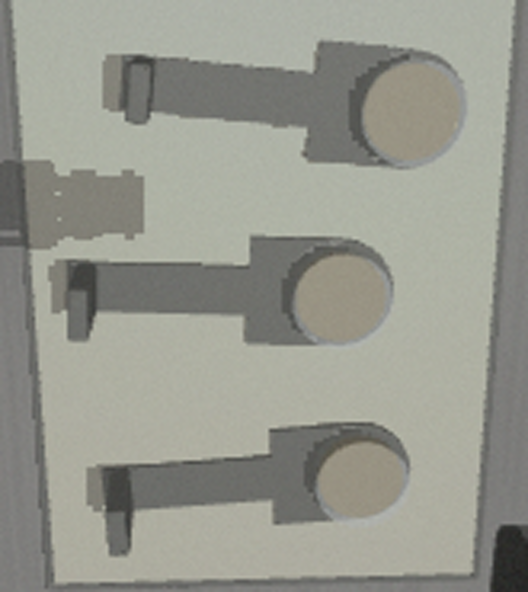

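```bash
python3 - <<'E'
from h import *
im,c=load('w2')
o=np.array([(0,0,15),(-100,0,40),(-36,22,3),(-36,-22,3)])/1000
for n,p,x0 in (('A',[(413,113),(139,92),(318,42),(306,158)],[.6,.24,0]),('B',[(342,298),(78,313),(251,236),(245,342)],[.59,.17,0]),('C',[(362,480),(119,527),(270,430),(275,524)],[.6,.09,0])):
    px=np.array(p)/3.2+[255,100]
    x,r=fit(c,o,px,x0); a=np.radians(x[2])
    print(n,x.round(4),'tab',(x[:2]-.1*np.array([np.cos(a),np.sin(a)])).round(4),r.round(1).tolist())
E
```

```text
A [ 0.6148  0.2423 -6.5321] tab [0.5154 0.2537] [[0.5, 0.2], [-0.7, 0.4], [0.8, -0.9], [-0.5, 0.3]]
B [ 0.5912  0.1721 -2.4178] tab [0.4913 0.1763] [[0.4, 0.6], [-0.4, 0.2], [-0.1, -0.5], [0.2, -0.2]]
C [0.602  0.0935 2.9599] tab [0.5022 0.0884] [[0.5, 0.9], [-0.9, 0.7], [0.3, -0.8], [0.1, -0.8]]
```

```bash
python3 -c "
from h import *
plan([.5022,.0885,.08],3,.055,9,1)"
```

```text
from [0.5338 0.2069 0.2523] dist 0.2114 clock 3.925 w 0.0854
[[[-0.8, 3.0, 4.3], [0.1, -0.1, -1.0]], [[-0.8, 2.9, 4.3], [0.1, -0.1, -1.0]], [[-0.9, 2.9, 4.3], [0.1, -0.1, -1.0]], [[-0.9, 2.9, 4.3], [0.1, -0.1, -1.0]]]
```

Emit:
{"op": "send_rows", "data": {"targets": [[[-0.8,3.0,4.3],[0.1,-0.1,-1]],[[-0.8,2.9,4.3],[0.1,-0.1,-1]],[[-0.9,2.9,4.3],[0.1,-0.1,-1]],[[-0.9,2.9,4.3],[0.1,-0.1,-1]],[[0,0,0],[0,0,0]]]}}

```text
clock: 4.55
eef_pos: [0.5034, 0.0832, 0.0775]
orientation: [1.0, 0.026, 0.004, -0.002]
ft_force: [0.5, 1.2, -0.1]
width: 0.0855
```

```bash
python3 -c "
from h import *
st=read_state();im=snapshot('wrist');save(im,'w3.png')
plan([.5022,.0885,.013],3,.03,9,1)"
```

```text
from [0.5054 0.0843 0.0793] dist 0.0665 clock 4.6 w 0.0853
[[[-0.1, -0.1, 2.2], [-0.1, -0.2, -0.0]], [[-0.1, -0.1, 2.2], [-0.1, -0.2, -0.0]], [[-0.1, -0.1, 2.2], [-0.1, -0.2, -0.0]]]
```

View pics/w3.png

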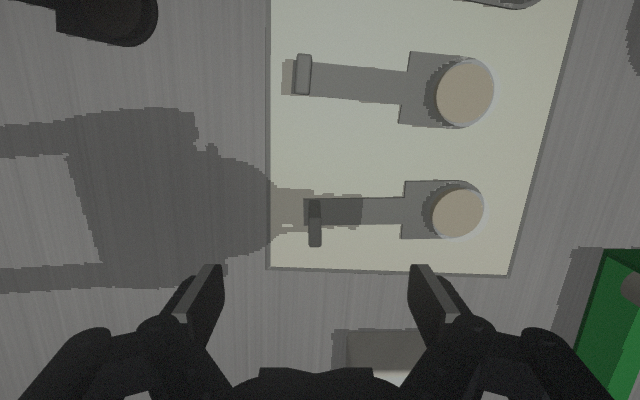

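Emit:
{"op": "send_rows", "data": {"targets": [[[-0.1,-0.1,2.2],[-0.1,-0.2,0]],[[-0.1,-0.1,2.2],[-0.1,-0.2,0]],[[-0.1,-0.1,2.1],[-0.1,-0.2,0]],[[0,0,0],[0,0,0]]]}}

```text
clock: 5.1
eef_pos: [0.5111, 0.0901, 0.0195]
orientation: [1.0, 0.025, 0.007, -0.001]
ft_force: [0.5, -0.3, -0.0]
width: 0.0854
```

Emit:
{"op": "send_rows", "data": {"targets": [[[0,0,0],[0,0,0]],[[0,0,0],[0,0,0]],[[0,0,0],[0,0,0]],[[0,0,0],[0,0,0]]], "jaw": 1}}

```text
clock: 5.6
eef_pos: [0.5143, 0.0912, 0.0236]
orientation: [1.0, 0.025, 0.01, -0.001]
ft_force: [-0.5, -0.4, -0.5]
width: 0.0123
```

```bash
python3 -c "
from h import *
st=read_state();print(st['eef_pos'],st['width'],st['ft_force']);im=snapshot('wrist');save(im,'w4.png')
"
```

```text
[0.51431192 0.09115134 0.02361498] 0.012314192776381948 [-0.54989003 -0.41132286 -0.48249112]
```

View pics/w4.png

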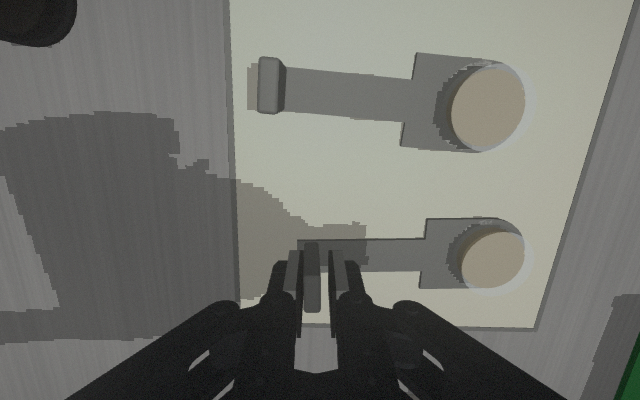

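Emit:
{"op": "send_rows", "data": {"targets": [[[-0.4,-0.1,0.4],[0,-0.4,0]],[[-0.4,-0.1,0.4],[0,-0.4,0]],[[-0.4,-0.1,0.4],[0,-0.4,0]]], "jaw": 0.6}}

```text
clock: 6.02
eef_pos: [0.502, 0.0936, 0.0112]
orientation: [1.0, 0.024, -0.0, -0.001]
ft_force: [-0.5, 0.1, -0.3]
width: 0.0345
```

```bash
python3 -c "
from h import *
plan([.502,.0885,.013],3,.03,9,2)"
```

```text
from [0.502  0.0936 0.0112] dist 0.0054 clock 6.025 w 0.0345
[[[-0.03, 0.51, -0.18], [-0.1, 0.0, -0.2]]]
```

Emit:
{"op": "send_rows", "data": {"targets": [[[-0.1,0.5,0],[-0.1,0,0]],[[-0.1,0,0.1],[0,-0.1,0]],[[-0.1,0,0.1],[0,-0.1,0]]], "jaw": 1}}

```text
clock: 6.4
eef_pos: [0.5007, 0.0882, 0.0105]
orientation: [1.0, 0.025, -0.001, -0.0]
ft_force: [-2.1, 1.1, 16.3]
width: 0.0074
```

Emit:
{"op": "send_rows", "data": {"targets": [[[0,0,0],[0,0,0]],[[0,0,0],[0,0,0]]]}}

```text
clock: 6.65
eef_pos: [0.5008, 0.088, 0.0108]
orientation: [1.0, 0.024, -0.0, -0.0]
ft_force: [-0.4, -0.5, -0.2]
width: 0.0067
```

```bash
cat >> h.py <<'E'
HP=np.array([.5325,-.193]);HY=3.2
def H(x,y):
    a=np.radians(HY);return HP+np.array([[np.cos(a),-np.sin(a)],[np.sin(a),np.cos(a)]])@np.array([x,y])/1000
def toH(p):
    a=np.radians(HY);return np.array([[np.cos(a),np.sin(a)],[-np.sin(a),np.cos(a)]])@(np.array(p[:2])-HP)*1000
E
python3 -c "
from h import *
print(H(-142,-60),H(-62,-60))
plan([.46,.05,.04],3.2,.03,9,1)"
```

```text
[ 0.3940707 -0.2608331] [ 0.47394596 -0.25636738]
from [0.5008 0.088  0.0108] dist 0.063 clock 6.65 w 0.0067
[[[-1.4, 1.2, -1.0], [-0.0, 0.0, -0.1]], [[-1.4, 1.2, -1.0], [-0.0, 0.0, -0.1]], [[-1.4, 1.2, -1.0], [-0.0, 0.0, -0.1]]]
```

Emit:
{"op": "send_rows", "data": {"targets": [[[-0.5,0,-1.5],[0,0,0]],[[-1.4,1.2,-1.0],[0,0,0]],[[-1.4,1.2,-1.0],[0,0,0]],[[-1.5,2,0],[0,0,0]]]}}

```text
clock: 7.15
eef_pos: [0.4519, 0.0399, 0.0485]
orientation: [1.0, 0.026, -0.001, 0.0]
ft_force: [0.7, -0.8, -1.3]
width: 0.0066
```

```bash
python3 -c "
from h import *
p=H(-142,-60);plan([p[0],p[1],.04],3.2,.045,9,1)"
```

```text
from [0.4519 0.0399 0.0485] dist 0.3063 clock 7.15 w 0.0066
[[[-1.0, 4.2, 0.1], [0.0, 0.0, -0.0]], [[-1.0, 4.2, 0.1], [0.0, 0.0, -0.0]], [[-1.1, 4.2, 0.1], [0.0, 0.0, -0.0]], [[-1.1, 4.2, 0.1], [0.0, 0.0, -0.0]], [[-1.1, 4.2, 0.1], [0.0, 0.0, -0.0]]]
[[[-1.1, 4.2, 0.1], [0.0, 0.0, -0.0]], [[-1.1, 4.2, 0.1], [0.0, 0.0, -0.0]]]
```

Emit:
{"op": "send_rows", "data": {"targets": [[[-1.0,4.2,0.1],[0,0,0]],[[-1.0,4.2,0.1],[0,0,0]],[[-1.1,4.2,0.1],[0,0,0]],[[-1.1,4.2,0.1],[0,0,0]],[[-1.1,4.2,0.1],[0,0,0]]]}}

```text
clock: 7.78
eef_pos: [0.3989, -0.1759, 0.0459]
orientation: [1.0, 0.029, -0.004, -0.002]
ft_force: [2.2, 0.1, -0.2]
width: 0.0061
```

```bash
python3 -c "
from h import *
p=H(-142,-60);plan([p[0],p[1],.025],3.2,.04,9,1)"
```

```text
from [ 0.3989 -0.1759  0.0459] dist 0.0876 clock 7.775 w 0.0061
[[[-0.3, 2.8, 0.7], [-0.1, 0.2, 0.1]], [[-0.3, 2.8, 0.7], [-0.1, 0.2, 0.1]], [[-0.3, 2.8, 0.7], [-0.1, 0.2, 0.1]]]
```

Emit:
{"op": "send_rows", "data": {"targets": [[[-0.3,2.8,0.7],[-0.1,0.2,0]],[[-0.3,2.8,0.7],[-0.1,0.2,0]],[[-0.3,2.6,0.7],[-0.1,0.2,0]],[[0,0,0],[0,0,0]]]}}

```text
clock: 8.28
eef_pos: [0.3888, -0.2634, 0.0271]
orientation: [1.0, 0.027, 0.002, 0.001]
ft_force: [0.5, 0.5, -0.4]
width: 0.0064
```

```bash
python3 -c "
from h import *
p=H(-142,-60);plan([p[0],p[1],.013],3.2,.04,9,2)
st=read_state();print(st['width']);im=snapshot('wrist');save(im,'w5.png');np.savez('w5.npz',im=im,o=st['orientation'],p=st['eef_pos'])
"
```

```text
from [ 0.3888 -0.2634  0.0271] dist 0.0153 clock 8.275 w 0.0064
[[[0.53, -0.24, 1.41], [0.2, -0.2, -0.1]]]
0.006358682195064055
```

View pics/w5.png

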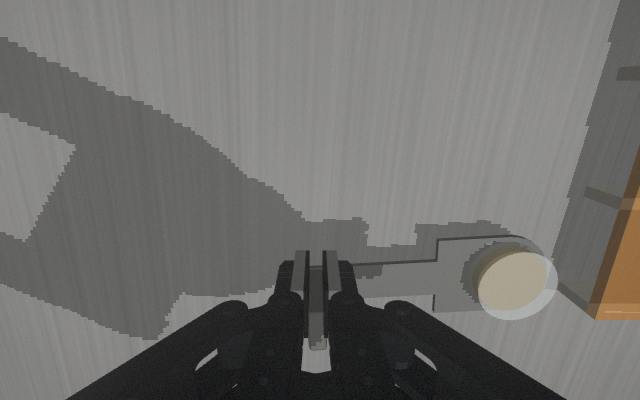

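```bash
cat >> h.py <<'E'
def toolproj(X):
    p=camera_params('wrist');M=np.linalg.inv(np.array(p['mount']));f=200/np.tan(np.radians(p['vfov'])/2)
    v=M[:3,:3]@np.array(X)+M[:3,3];return np.array([p['cx']+f*v[0]/v[2],p['cy']+f*v[1]/v[2]])
E
python3 - <<'E'
from h import *
for X in [(.1,0,-.0045),(.064,-.022,.0075),(.064,.022,.0075),(0,0,-.03)]: print(X,toolproj(X))
im,c=load('w5')
for px in [(597,319),(640,145)]: print(toH(ray(c,px,.028)),ray(c,px,.028))
print([proj(c,[*H(0,y),.028]) for y in (-93,-30)])
E
```

```text
(0.1, 0, -0.0045) [524.52618543 273.96236737]
(0.064, -0.022, 0.0075) [446.25202998 222.28842905]
(0.064, 0.022, 0.0075) [435.78783784 298.01764614]
(0, 0, -0.03) [317.75051629 306.68696367]
[ -0.91112773 -91.89717492] [ 0.53672013 -0.28480475  0.028     ]
[-7.35908155 -1.17848694] [ 0.52521818 -0.19458744  0.028     ]
[array([598.15186738, 320.74444522]), array([635.99133556, 207.57397585])]
```

```bash
python3 - <<'E'
from h import *
im,c=load('w5')
save(cv2.resize(im[215:365,270:570],None,fx=2.6,fy=2.6,interpolation=cv2.INTER_CUBIC),'w5c.png')
E
```

```text
(no output)
```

View pics/w5c.png

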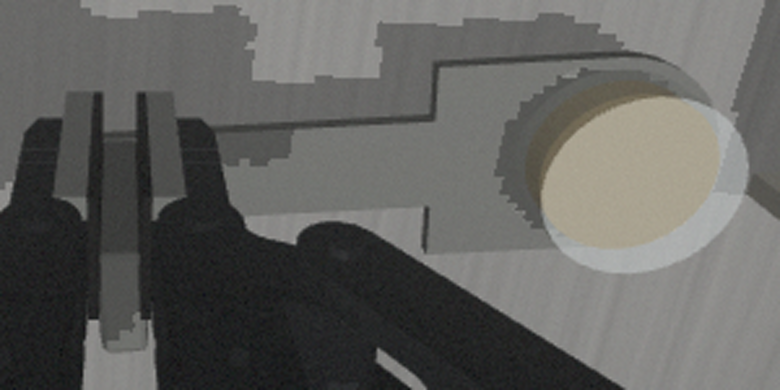

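```bash
cat >> h.py <<'E'
def handfit(pxd):
    """pxd: list of (carrier point mm, px). pose of carrier in tool: tx,tz? returns ty,tz(mm) of tab base, pitch,yaw,roll deg"""
    obj=np.array([a for a,_ in pxd],float)/1000+[.1,0,0]; px=np.array([b for _,b in pxd],float)
    B=np.diag([1,-1,-1.])
    def pr(v):
        Rm=Rn.from_euler('xyz',[v[5],v[3],v[4]],degrees=True).as_matrix()@B
        return np.array([toolproj(Rm@o+[v[0]/1000,v[1]/1000,v[2]/1000]) for o in obj])
    def res(v): return np.r_[(pr(v)-px).ravel(),np.array([v[0]-0,(v[2]-10)/5,v[3]/3,v[4]/3,v[5]/2])]
    r=least_squares(res,[0,0,10,0,0,0])
    print('tx,ty,tz mm',r.x[:3].round(1),'pitch,yaw,roll',r.x[3:].round(1)); print((pr(r.x)-px).round(1).tolist())
    return r.x
E
python3 - <<'E'
from h import *
s=lambda x,y:np.array([x,y])/2.6+[270,215]
handfit([((0,0,15),s(643,184)),((-36,22,3),s(437,66)),((-36,-22,3),s(424,251)),((-36,10,3),s(434,122)),((-36,-10,3),s(426,208)),((-100,-10,40),s(124,350))])
E
```

```text
tx,ty,tz mm [-0.5 14.5 12.6] pitch,yaw,roll [-0.2 -3.3 -0.4]
[[-0.6, 1.1], [-0.0, -0.2], [0.2, 0.9], [-0.2, -0.9], [0.7, -1.2], [0.2, 0.2]]
```

```bash
python3 - <<'E'
from h import *
u=lambda X:((toolproj(X)-[270,215])*2.6).round(0)
for X in [(0,0,0),(0,-.011,0),(0,.011,0),(0,-.011,-.03),(0,.011,-.03),(0,0,-.019)]: print(X,u(X))
print(camera_params('wrist')['mount'].round(4))
E
```

```text
(0, 0, 0) [123. 141.]
(0, -0.011, 0) [123.  88.]
(0, 0.011, 0) [123. 190.]
(0, -0.011, -0.03) [124. 177.]
(0, 0.011, -0.03) [124. 296.]
(0, 0, -0.019) [124. 198.]
[[ 1.000e+00  5.000e-04 -9.000e-04 -8.000e-04]
 [-2.000e-04  9.489e-01  3.156e-01 -8.170e-02]
 [ 1.000e-03 -3.156e-01  9.489e-01 -1.411e-01]
 [ 0.000e+00  0.000e+00  0.000e+00  1.000e+00]]
```

Emit:
{"op": "send_rows", "data": {"targets": [[[0,0,0.8],[0,0,0]],[[0,0,0.7],[0,0,0]],[[0,0,0.1],[0,0,0]]]}}

```text
clock: 8.7
eef_pos: [0.3879, -0.2605, 0.0109]
orientation: [1.0, 0.028, 0.001, 0.001]
ft_force: [-0.2, -0.3, -1.0]
width: 0.0064
```

```bash
python3 -c "
from h import *
st=read_state();print(st['eef_pos'],st['ft_force'],st['orientation'])
im=snapshot('wrist');save(im[200:400,200:600],'w6.png');np.savez('w6.npz',im=im,o=st['orientation'],p=st['eef_pos'])
"
```

```text
[ 0.38789232 -0.26050478  0.01087604] [-0.17137331 -0.29475193 -0.96105678] [9.99609105e-01 2.79215733e-02 1.16430727e-03 8.17061264e-04]
```

View pics/w6.png

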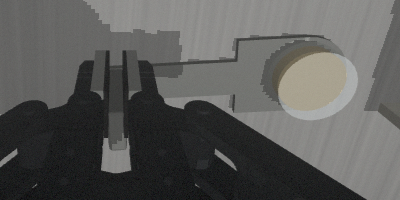

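Emit:
{"op": "send_rows", "data": {"targets": [[[0,0,0.1],[0,0,0]],[[0,0,0],[0,0,0]],[[0,0.6,0],[0,0,0]],[[0,0.5,0],[0,0,0]]], "jaw": 0.6}}

```text
clock: 9.25
eef_pos: [0.3893, -0.2718, 0.0102]
orientation: [1.0, 0.029, 0.001, 0.001]
ft_force: [-0.4, 0.3, -0.0]
width: 0.0344
```

```bash
python3 -c "
from h import *
st=read_state();print(st['eef_pos'],st['width'])
im=snapshot('wrist');save(cv2.resize(im[215:365,270:570],None,fx=2.6,fy=2.6,interpolation=cv2.INTER_CUBIC),'w7.png');np.savez('w7.npz',im=im,o=st['orientation'],p=st['eef_pos'])
"
```

```text
[ 0.38926294 -0.27179914  0.01023308] 0.034398693336740505
```

View pics/w7.png

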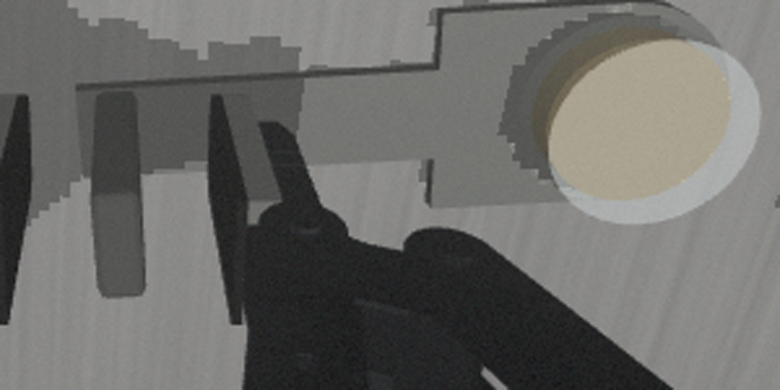

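Emit:
{"op": "send_rows", "data": {"targets": [[[0,0.3,0],[0,0,0]],[[0,0,0],[0,0,0]],[[0,0,0],[0,0,0]],[[0,0,0],[0,0,0]],[[0,0,0],[0,0,0]]], "jaw": 1}}

```text
clock: 9.93
eef_pos: [0.3899, -0.2762, 0.0105]
orientation: [1.0, 0.028, 0.002, 0.002]
ft_force: [-0.1, -0.5, 0.2]
width: 0.0071
```

```bash
python3 -c "
from h import *
st=read_state();print(st['eef_pos'],st['width'],toH(st['eef_pos']))
im=snapshot('wrist');save(cv2.resize(im[215:365,270:570],None,fx=2.6,fy=2.6,interpolation=cv2.INTER_CUBIC),'w8.png');np.savez('w8.npz',im=im,o=st['orientation'],p=st['eef_pos'])
p=H(-120,-60);plan([p[0],p[1],.0115],3.2,.04,9,2)
"
```

```text
[ 0.38989907 -0.27618775  0.01050123] 0.007085571785341351 [-147.02224665  -75.09784295]
from [ 0.3899 -0.2762  0.0105] dist 0.031 clock 9.975 w 0.0067
[[[2.7, -1.51, -0.09], [0.2, -0.2, 0.0]]]
```

View pics/w8.png

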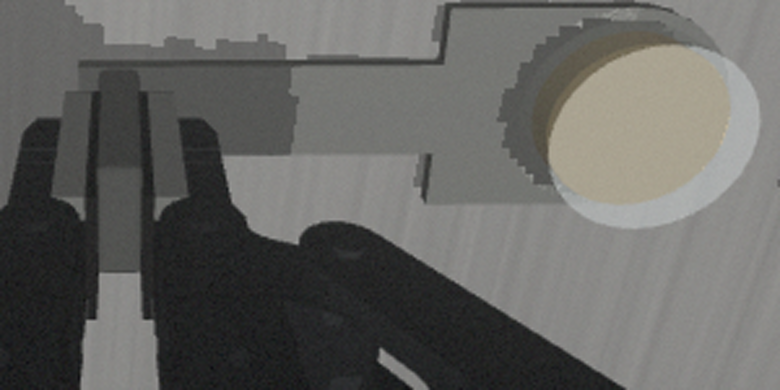

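Emit:
{"op": "send_rows", "data": {"targets": [[[0.5,-0.5,-0.1],[0,0,0]],[[0.4,-0.5,0],[0,0,0]],[[0.4,-0.4,0],[0,0,0]],[[0,0,0],[0,0,0]]]}}

```text
clock: 10.48
eef_pos: [0.4026, -0.2596, 0.0113]
orientation: [1.0, 0.028, 0.001, 0.001]
ft_force: [0.5, 0.2, -0.5]
width: 0.0072
```

```bash
python3 -c "
from h import *
st=read_state();print(st['eef_pos'],st['width'],toH(st['eef_pos']))
im=snapshot('wrist');save(im,'w9.png');np.savez('w9.npz',im=im,o=st['orientation'],p=st['eef_pos'])
p=H(-62,-61);plan([p[0],p[1],.0115],3.2,.02,9,2)
"
```

```text
[ 0.40256224 -0.25962575  0.01126052] 0.007248612101751199 [-133.4543038   -59.26854522]
from [ 0.4024 -0.2597  0.0113] dist 0.0716 clock 10.525 w 0.0067
[[[1.79, 0.04, -0.0], [0.0, -0.0, 0.0]], [[1.79, 0.04, -0.0], [0.0, -0.0, 0.0]], [[1.79, 0.04, -0.0], [0.0, -0.0, 0.0]], [[1.79, 0.04, -0.0], [0.0, -0.0, 0.0]]]
```

View pics/w9.png

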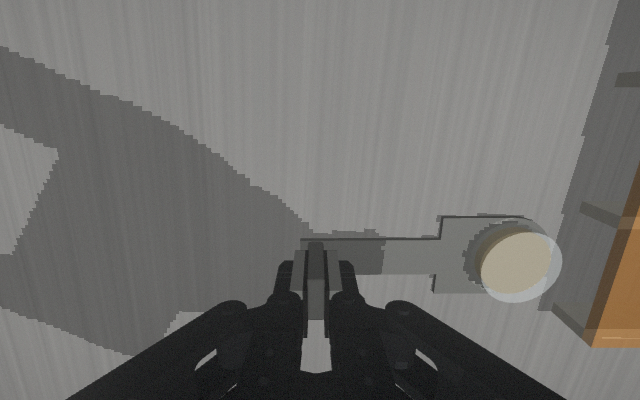

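```bash
python3 - <<'E'
from h import *
im,c=load('w9')
print([proj(c,[*H(0,y),0]).round(0) for y in (-93,-87,-33,-27)],[proj(c,[*H(0,y),.028]).round(0) for y in (-93,)])
for px,z in (((521,267),.016),((441,217),.0035),((434,292),.0035),((316,235),.0035)): print(toH(ray(c,px,z)).round(1))
E
```

```text
[array([554., 312.]), array([556., 303.]), array([582., 212.]), array([585., 200.])] [array([595., 349.])]
[-35.9 -55.4]
[-72.3 -34.6]
[-70.6 -77.8]
[-134.2  -44.3]
```

Emit:
{"op": "send_rows", "data": {"targets": [[[0.3,0.4,0],[0,0,0]],[[1.7,0,0],[0,0,0]],[[1.7,0,0],[0,0,0]]]}}

```text
clock: 10.9
eef_pos: [0.4411, -0.2622, 0.0114]
orientation: [1.0, 0.028, 0.001, 0.001]
ft_force: [0.9, 0.4, -0.7]
width: 0.0073
```

```bash
python3 -c "
from h import *
st=read_state();print(st['eef_pos'],st['width'],toH(st['eef_pos']),st['ft_force'])
im=snapshot('wrist');save(im,'w10.png');np.savez('w10.npz',im=im,o=st['orientation'],p=st['eef_pos'])
"
```

```text
[ 0.44105495 -0.26215397  0.01142539] 0.007269307933947981 [-95.16274873 -63.94154632] [ 0.90402717  0.43791778 -0.68459146]
```

View pics/w10.png

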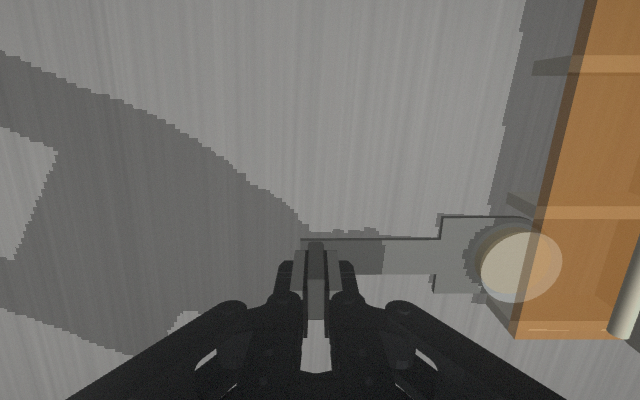

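Emit:
{"op": "send_rows", "data": {"targets": [[[1.4,0,0],[0,0,0]],[[1.2,0,0],[0,0,0]],[[0.4,0,0],[0,0,0]]]}}

```text
clock: 11.32
eef_pos: [0.4753, -0.2603, 0.0115]
orientation: [1.0, 0.028, 0.001, 0.001]
ft_force: [-11.9, -2.5, 4.3]
width: 0.0071
```

```bash
python3 -c "
from h import *
st=read_state();print(st['eef_pos'],st['width'],toH(st['eef_pos']),st['ft_force'])
"
```

```text
[ 0.47525352 -0.26027609  0.01152323] 0.007089249975918612 [-60.91266908 -63.97560859] [-11.9019013   -2.50295411   4.33873424]
```

Emit:
{"op": "send_rows", "data": {"targets": [[[0,0,0.1],[0,0,0]]]}}

```text
clock: 11.45
eef_pos: [0.475, -0.2599, 0.0105]
orientation: [1.0, 0.029, 0.001, 0.001]
ft_force: [-6.3, 1.6, 19.0]
width: 0.0069
```

Emit:
{"op": "send_rows", "data": {"targets": [[[0,0,0],[0,0,0]],[[0,0,0],[0,0,0]],[[0,0,-1.5],[0,0,0]],[[0,0,-3],[0,0,0]],[[0,0,-3],[0,0,0]]], "jaw": 0.65}}

```text
clock: 12.08
eef_pos: [0.4738, -0.2594, 0.0874]
orientation: [1.0, 0.028, -0.0, 0.0]
ft_force: [0.5, -0.1, 0.4]
width: 0.0296
```

```bash
python3 -c "
from h import *
st=read_state();print(st['eef_pos'],st['width'],toH(st['eef_pos']),st['ft_force'])
im=snapshot('wrist');save(im,'w11.png');np.savez('w11.npz',im=im,o=st['orientation'],p=st['eef_pos'])
plan([.53,.21,.22],0,.06,9,1)
"
```

```text
[ 0.47380516 -0.25935432  0.08735658] 0.029623196860527223 [-62.30732279 -62.97442661] [ 0.53259672 -0.06122371  0.39620271]
from [ 0.4757 -0.2604  0.091 ] dist 0.4908 clock 12.125 w 0.0298
[[[0.9, -5.2, -1.4], [0.0, -0.0, 0.4]], [[0.9, -5.2, -1.4], [0.0, -0.0, 0.4]], [[0.8, -5.2, -1.4], [0.0, -0.0, 0.4]], [[0.8, -5.2, -1.4], [0.0, -0.0, 0.4]], [[0.8, -5.2, -1.4], [0.0, -0.0, 0.4]]]
[[[0.7, -5.2, -1.4], [0.0, -0.0, 0.4]], [[0.7, -5.2, -1.4], [0.0, -0.0, 0.4]], [[0.7, -5.2, -1.4], [0.0, -0.0, 0.4]], [[0.6, -5.2, -1.4], [0.0, -0.0, 0.4]]]
```

View pics/w11.png

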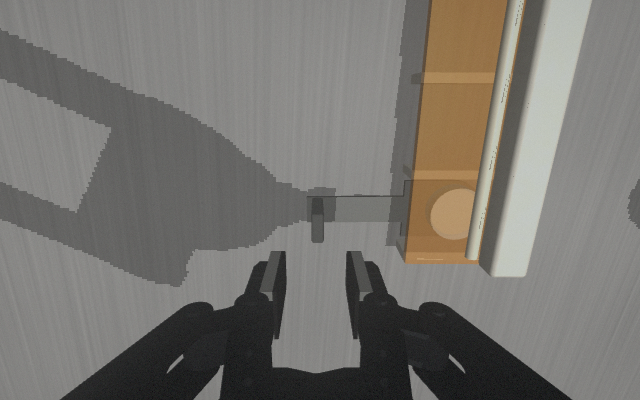

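Emit:
{"op": "send_rows", "data": {"targets": [[[0.2,-5.2,-2.5],[0,0,0.3]],[[0.2,-5.2,-2.5],[0,0,0.3]],[[0.2,-5.5,-1],[0,0,0.3]],[[0.2,-5.5,0],[0,0,0.3]],[[0.2,-5.5,0],[0,0,0.3]]], "jaw": 0.3}}

```text
clock: 12.75
eef_pos: [0.4768, 0.0122, 0.1588]
orientation: [1.0, 0.011, 0.008, 0.003]
ft_force: [0.8, -0.2, 0.4]
width: 0.0597
```

Emit:
{"op": "send_rows", "data": {"targets": [[[0.2,-5.5,0],[0,0,0.3]],[[0.2,-5.5,0],[0,0,0.3]],[[0.2,-5.5,0],[0,0,0.3]],[[0,0,0],[0,0,0]],[[0,0,0],[0,0,0]]]}}

```text
clock: 13.38
eef_pos: [0.4803, 0.1864, 0.1633]
orientation: [1.0, 0.005, 0.012, 0.001]
ft_force: [-0.5, -0.1, 0.1]
width: 0.06
```

```bash
python3 -c "
from h import *
st=read_state();print(st['eef_pos'],st['width'],st['orientation'])
im=snapshot('wrist');save(im,'w12.png');np.savez('w12.npz',im=im,o=st['orientation'],p=st['eef_pos'])
"
```

```text
[0.48030573 0.18635253 0.16330299] 0.06001742518251481 [0.99991085 0.00527195 0.01220463 0.00124636]
```

View pics/w12.png

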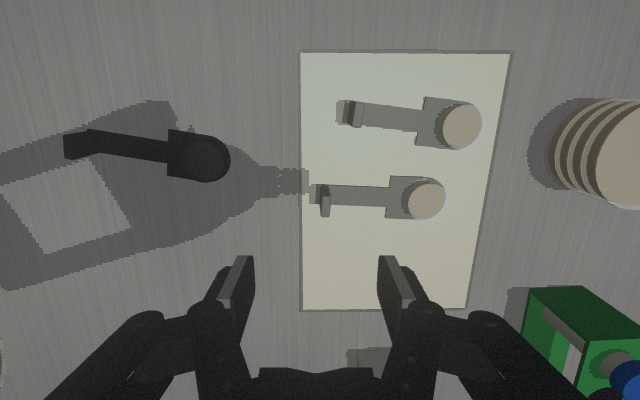

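```bash
python3 - <<'E'
from h import *
im,c=load('w12')
save(cv2.resize(im[165:235,295:465],None,fx=4.5,fy=4.5,interpolation=cv2.INTER_CUBIC),'w12c.png')
E
```

```text
(no output)
```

View pics/w12c.png

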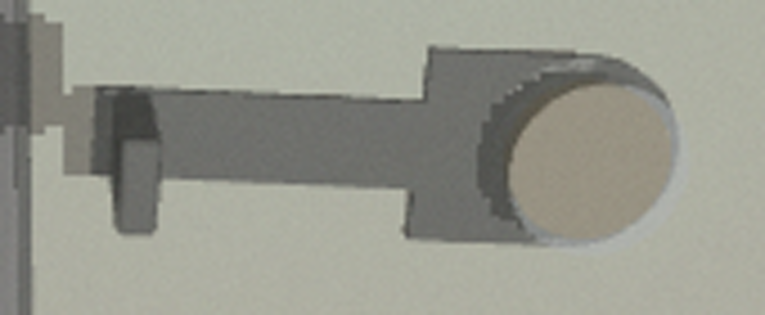

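```bash
python3 - <<'E'
from h import *
im,c=load('w12')
o=np.array([(0,0,15),(-100,0,40),(-36,22,3),(-36,-22,3),(-36,10,3),(-36,-10,3),(-108,10,3),(-108,-10,3)])/1000
px=np.array([(597,165),(139,187),(430,47),(407,238),(425,100),(410,188),(66,87),(65,173)])/4.5+[295,165]
x,r=fit(c,o,px,[.59,.17,0]);a=np.radians(x[2]);tab=x[:2]-.1*np.array([np.cos(a),np.sin(a)])
print(x.round(4),'tab',tab.round(4),r.round(1).tolist())
plan([tab[0],tab[1],.06],x[2],.05,9,1)
E
```

```text
[ 0.5893  0.1723 -2.0275] tab [0.4894 0.1758] [[-0.9, 0.3], [-2.2, 0.3], [-1.3, -0.4], [-1.4, -0.3], [-1.7, -0.2], [-0.7, -0.4], [4.5, -0.1], [3.9, 0.3]]
from [0.4805 0.1861 0.1634] dist 0.1042 clock 13.425 w 0.0597
[[[0.2, 0.3, 3.5], [0.0, -0.5, 0.9]], [[0.2, 0.3, 3.5], [0.0, -0.5, 0.9]], [[0.3, 0.3, 3.4], [0.0, -0.5, 0.9]]]
```

Emit:
{"op": "send_rows", "data": {"targets": [[[0.2,0.3,3.5],[0,-0.5,1]],[[0.2,0.3,3.5],[0,-0.5,1]],[[0.4,0.3,3.4],[0,-0.5,1]],[[0,0,0.5],[0,0,0]]], "jaw": 0.5}}

```text
clock: 13.92
eef_pos: [0.4923, 0.1718, 0.0544]
orientation: [1.0, -0.026, 0.001, 0.0]
ft_force: [0.1, -0.3, 0.5]
width: 0.0425
```

```bash
python3 - <<'E'
from h import *
st=read_state();im=snapshot('wrist');save(im,'w13.png')
plan([.491,.176,.0115],-2.4,.02,9,1)
E
```

```text
from [0.4926 0.1721 0.0549] dist 0.0436 clock 13.975 w 0.0425
[[[-0.1, -0.1, 1.4], [0.0, -0.1, -0.2]], [[-0.1, -0.1, 1.4], [0.0, -0.1, -0.2]], [[-0.1, -0.1, 1.4], [0.0, -0.1, -0.2]]]
```

View pics/w13.png

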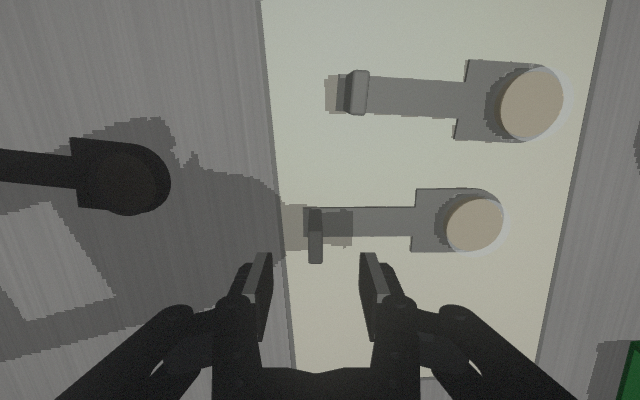

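Emit:
{"op": "send_rows", "data": {"targets": [[[-0.1,-0.1,1.4],[0,0,0]],[[-0.1,-0.1,1.4],[0,0,0]],[[-0.1,-0.1,1.3],[0,0,0]],[[0,0,0],[0,0,0]]]}}

```text
clock: 14.48
eef_pos: [0.4911, 0.1755, 0.014]
orientation: [1.0, -0.025, 0.003, -0.001]
ft_force: [0.1, -0.7, 0.1]
width: 0.0426
```

```bash
python3 - <<'E'
from h import *
st=read_state();im=snapshot('wrist');save(cv2.resize(im[215:365,270:570],None,fx=2.6,fy=2.6,interpolation=cv2.INTER_CUBIC),'w14.png')
plan([.491,.176,.0115],-2.4,.02,9,1)
E
```

```text
from [0.4914 0.1756 0.0144] dist 0.003 clock 14.525 w 0.0429
[[[-0.0, -0.0, 0.3], [-0.1, -0.4, -0.5]]]
```

View pics/w14.png

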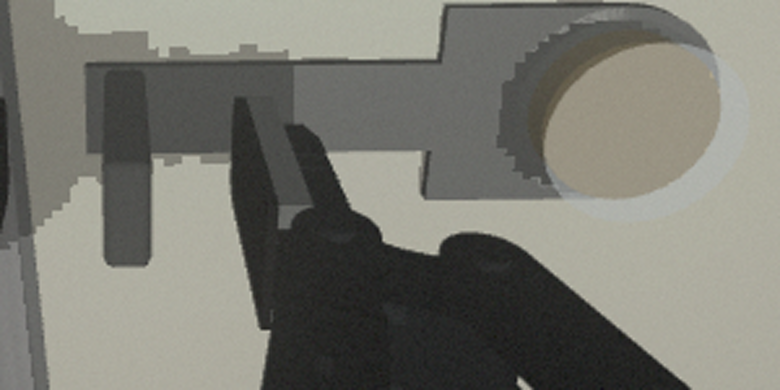

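Emit:
{"op": "send_rows", "data": {"targets": [[[0,-0.2,0.35],[0,-0.3,0]],[[0,0,0.05],[0,0,0]],[[0,0,0.05],[0,0,0]],[[0,0,0],[0,0,0]]], "jaw": 1}}

```text
clock: 15.02
eef_pos: [0.4923, 0.1783, 0.0111]
orientation: [1.0, -0.025, 0.001, -0.001]
ft_force: [0.9, -0.0, -0.4]
width: 0.0072
```

Emit:
{"op": "send_rows", "data": {"targets": [[[0,0,0],[0,0,0]]]}}

```text
clock: 15.15
eef_pos: [0.4924, 0.1783, 0.0112]
orientation: [1.0, -0.025, 0.002, -0.001]
ft_force: [-0.6, -0.1, -1.2]
width: 0.0071
```

```bash
python3 - <<'E'
from h import *
st=read_state();im=snapshot('wrist');save(cv2.resize(im[215:365,270:570],None,fx=2.6,fy=2.6,interpolation=cv2.INTER_CUBIC),'w15.png')
plan([.46,.13,.05],0,.05,9,1)
E
```

```text
from [0.4924 0.1783 0.0112] dist 0.0699 clock 15.2 w 0.007
[[[-1.5, 2.5, -2.0], [-0.1, -0.1, -1.4]], [[-1.6, 2.5, -1.9], [-0.1, -0.1, -1.4]]]
```

View pics/w15.png

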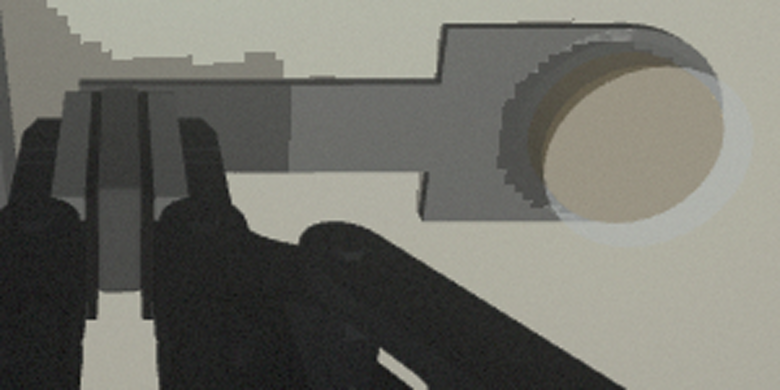

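Emit:
{"op": "send_rows", "data": {"targets": [[[-1,0.5,-2],[0,0,-1.5]],[[-1.6,2.5,-1.9],[0,0,-1.5]],[[-1.5,4,0],[0,0,-1.5]]]}}

```text
clock: 15.58
eef_pos: [0.4513, 0.1095, 0.0508]
orientation: [1.0, 0.017, 0.003, -0.001]
ft_force: [0.9, -0.1, 0.1]
width: 0.0071
```

```bash
python3 - <<'E'
from h import *
p=H(-140,0);plan([p[0],p[1],.035],3.2,.045,9,1)
E
```

```text
from [0.4513 0.1095 0.0508] dist 0.3162 clock 15.575 w 0.0071
[[[-0.9, 3.9, 0.2], [-0.0, -0.0, -0.2]], [[-0.9, 3.9, 0.2], [-0.0, -0.0, -0.2]], [[-0.9, 3.8, 0.2], [-0.0, -0.0, -0.2]], [[-0.9, 3.8, 0.2], [-0.0, -0.0, -0.2]], [[-0.9, 3.8, 0.2], [-0.0, -0.0, -0.2]]]
[[[-0.9, 3.8, 0.2], [-0.0, -0.0, -0.2]], [[-0.9, 3.8, 0.2], [-0.0, -0.0, -0.2]], [[-0.9, 3.8, 0.2], [-0.0, -0.0, -0.2]]]
```

Emit:
{"op": "send_rows", "data": {"targets": [[[-1,3.9,0.2],[0,0,0]],[[-1,3.9,0.2],[0,0,0]],[[-1,3.9,0.2],[0,0,0]],[[-1,3.9,0.2],[0,0,0]],[[-1,3.9,0.2],[0,0,0]]]}}

```text
clock: 16.2
eef_pos: [0.4031, -0.0907, 0.0397]
orientation: [1.0, 0.02, 0.0, -0.002]
ft_force: [0.6, -0.1, -0.3]
width: 0.0066
```

```bash
python3 - <<'E'
from h import *
p=H(-138,0);plan([p[0],p[1],.02],3.2,.045,9,1)
E
```

```text
from [ 0.4031 -0.0907  0.0397] dist 0.1121 clock 16.2 w 0.0066
[[[-0.4, 3.7, 0.6], [-0.1, -0.0, -0.3]], [[-0.4, 3.7, 0.6], [-0.1, -0.0, -0.3]], [[-0.5, 3.6, 0.7], [-0.1, -0.0, -0.3]]]
```

Emit:
{"op": "send_rows", "data": {"targets": [[[-0.4,3.7,0.6],[0,0,-0.3]],[[-0.4,3.6,0.6],[0,0,-0.3]],[[-0.4,3.3,0.7],[0,0,-0.3]],[[0,0,0],[0,0,0]]]}}

```text
clock: 16.7
eef_pos: [0.3951, -0.2029, 0.0198]
orientation: [1.0, 0.026, 0.001, -0.002]
ft_force: [-0.2, 0.3, -0.3]
width: 0.0065
```

```bash
cat >> h.py <<'E'
def look(n,full=True,crop=None,fx=1):
    st=read_state();im=snapshot('wrist');np.savez(n+'.npz',im=im,o=st['orientation'],p=st['eef_pos'])
    a=im if crop is None else cv2.resize(im[crop[1]:crop[3],crop[0]:crop[2]],None,fx=fx,fy=fx,interpolation=cv2.INTER_CUBIC)
    save(a,n+'.png');print(st['eef_pos'].round(4),'w',round(st['width'],4),'H',toH(st['eef_pos']).round(1),'F',st['ft_force'].round(1),'yaw',np.degrees(Rn.from_quat(st['orientation']).as_matrix()[1,0]).round(1))
E
python3 - <<'E'
from h import *
look('w16')
E
```

```text
[ 0.3951 -0.2029  0.0198] w 0.0065 H [-137.8   -2.2] F [-0.2  0.3 -0.3] yaw 3.0
```

View pics/w16.png

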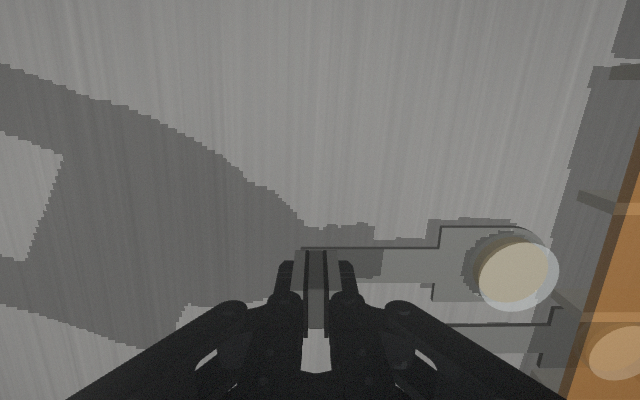

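```bash
python3 - <<'E'
from h import *
im,c=load('w16')
for px,z in (((518,272),.0236),((440,227),.0116),((434,300),.0116)): print(toH(ray(c,px,z)).round(1))
E
```

```text
[-40.5  -2. ]
[-76.1  16.7]
[-74.3 -26.2]
```

Emit:
{"op": "send_rows", "data": {"targets": [[[0.2,-0.3,0.5],[0,0,0]],[[0.5,-0.05,0.3],[0,0,0]],[[1.5,0,0.05],[0,0,0]],[[1.5,0,0],[0,0,0]]]}}

```text
clock: 17.25
eef_pos: [0.4334, -0.1936, 0.0111]
orientation: [1.0, 0.027, 0.001, -0.002]
ft_force: [-0.4, 0.8, -1.2]
width: 0.0067
```

```bash
python3 - <<'E'
from h import *
look('w17')
E
```

```text
[ 0.4334 -0.1936  0.0111] w 0.0067 H [-99.    4.9] F [-0.4  0.8 -1.2] yaw 3.1
```

View pics/w17.png

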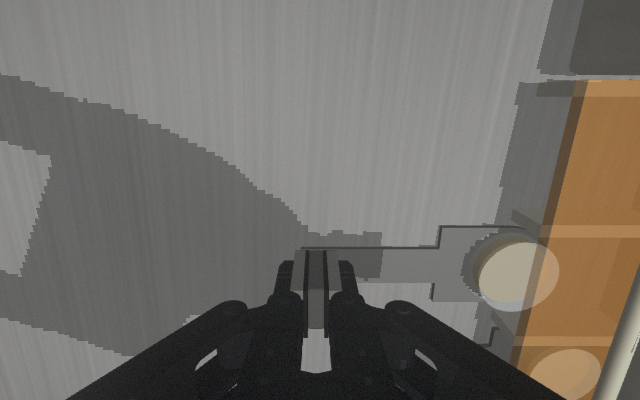

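Emit:
{"op": "send_rows", "data": {"targets": [[[1.2,0.35,0],[0,0,0]],[[1.2,0.1,0],[0,0,0]],[[0.7,0,0],[0,0,0]],[[0.4,0,0],[0,0,0]]]}}

```text
clock: 17.8
eef_pos: [0.4719, -0.196, 0.0112]
orientation: [1.0, 0.028, -0.0, -0.003]
ft_force: [-16.6, -2.4, 7.0]
width: 0.0068
```

```bash
python3 - <<'E'
from h import *
look('w18')
E
```

```text
[ 0.4719 -0.196   0.0112] w 0.0068 H [-60.7   0.3] F [-16.6  -2.4   7. ] yaw 3.2
```

View pics/w18.png

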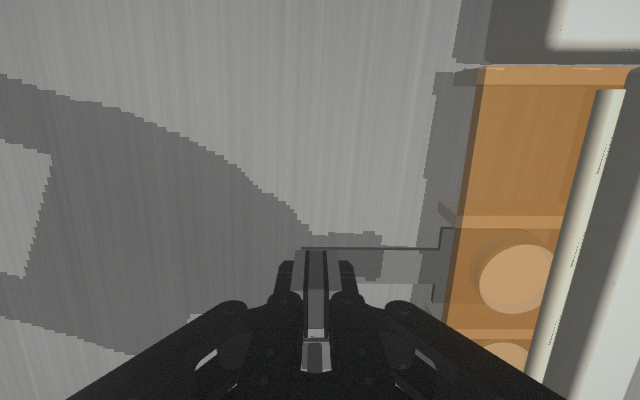

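Home at x = −61 with stop contact. I release it and go for the last one.

Emit:
{"op": "send_rows", "data": {"targets": [[[0,0,0.05],[0,0,0]]]}}

```text
clock: 17.98
eef_pos: [0.4716, -0.1958, 0.0109]
orientation: [1.0, 0.028, -0.001, -0.003]
ft_force: [-0.7, 1.7, 12.2]
width: 0.0065
```

Emit:
{"op": "send_rows", "data": {"targets": [[[0,0,0],[0,0,0]],[[0,0,0],[0,0,0]],[[0,0,-1.5],[0,0,0]],[[0,0,-3],[0,0,0]],[[0,0,-3],[0,0,0]]], "jaw": 0.65}}

```text
clock: 18.6
eef_pos: [0.4705, -0.1959, 0.0878]
orientation: [1.0, 0.028, -0.002, -0.004]
ft_force: [0.1, -0.0, 0.6]
width: 0.0301
```

Emit:
{"op": "send_rows", "data": {"targets": [[[-0.3,-3,-4],[0,0,0.3]],[[0.2,-5.5,-3],[0,0,0.3]],[[0.2,-5.5,0],[0,0,0.3]],[[0.2,-5.5,0],[0,0,0.3]],[[0.2,-5.5,0],[0,0,0.3]]], "jaw": 0.5}}

```text
clock: 19.23
eef_pos: [0.4686, 0.0563, 0.1701]
orientation: [1.0, 0.011, 0.004, -0.003]
ft_force: [1.0, 0.4, -0.3]
width: 0.043
```

Emit:
{"op": "send_rows", "data": {"targets": [[[0.2,-5.5,0],[0,0,1]],[[0.2,-5.5,0],[0,0,1]],[[0.2,-5.5,0],[0,0,1]],[[0,-2,0],[0,0,1]],[[0,0,0],[0,0,0]]]}}

```text
clock: 19.85
eef_pos: [0.4744, 0.2513, 0.1772]
orientation: [1.0, -0.023, 0.008, -0.004]
ft_force: [0.4, -0.8, 0.4]
width: 0.0426
```

```bash
python3 - <<'E'
from h import *
look('w19')
E
```

```text
[0.4744 0.2513 0.1772] w 0.0426 H [-33.2 446.8] F [ 0.4 -0.8  0.4] yaw -2.6
```

View pics/w19.png

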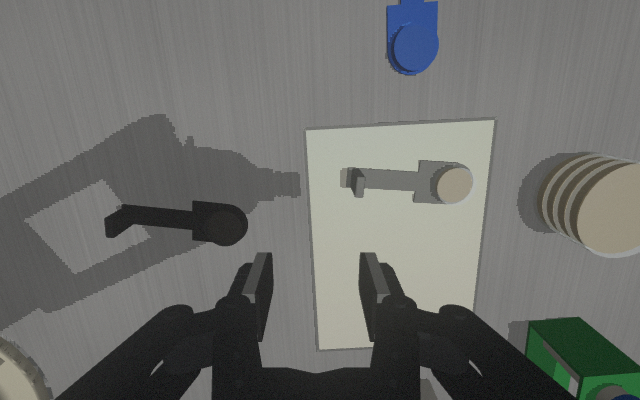

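```bash
python3 - <<'E'
from h import *
im,c=load('w19')
save(cv2.resize(im[150:220,330:490],None,fx=4.5,fy=4.5,interpolation=cv2.INTER_CUBIC),'w19c.png')
E
```

```text
(no output)
```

View pics/w19c.png

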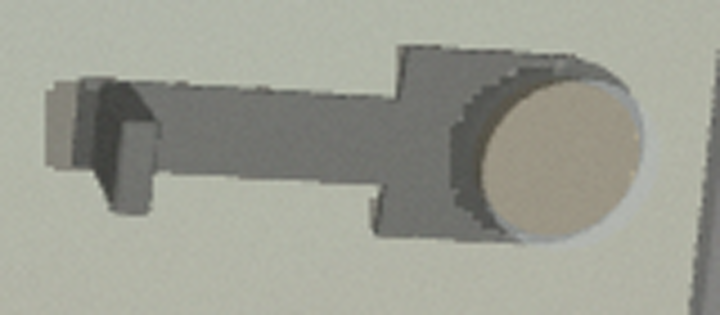

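```bash
python3 - <<'E'
from h import *
im,c=load('w19')
o=np.array([(0,0,15),(-100,0,40),(-36,22,3),(-36,-22,3),(-36,10,3),(-36,-10,3)])/1000
px=np.array([(568,163),(134,167),(404,46),(377,234),(397,99),(383,184)])/4.5+[330,150]
x,r=fit(c,o,px,[.61,.24,-6]);a=np.radians(x[2]);tab=x[:2]-.1*np.array([np.cos(a),np.sin(a)])
print(x.round(4),'tab',tab.round(4),r.round(1).tolist())
plan([tab[0],tab[1],.06],x[2],.05,9,1)
E
```

```text
[ 0.6143  0.243  -6.2009] tab [0.5149 0.2538] [[0.4, 0.2], [-0.4, 0.3], [0.4, -0.3], [-0.4, -0.0], [0.0, -0.2], [0.0, -0.0]]
from [0.4744 0.2505 0.1772] dist 0.124 clock 19.9 w 0.0426
[[[1.3, -0.1, 3.9], [-0.2, -0.3, 1.2]], [[1.3, -0.2, 3.9], [-0.2, -0.3, 1.2]], [[1.3, -0.2, 3.9], [-0.2, -0.3, 1.2]]]
```

Emit:
{"op": "send_rows", "data": {"targets": [[[1.3,-0.1,3.9],[-0.2,-0.3,1.2]],[[1.3,-0.2,3.9],[-0.2,-0.3,1.2]],[[1.3,-0.2,3.9],[-0.2,-0.3,1.2]],[[0,0,0],[0,0,0]]]}}

```text
clock: 20.4
eef_pos: [0.517, 0.2489, 0.0609]
orientation: [0.998, -0.057, 0.001, 0.0]
ft_force: [-0.7, -0.4, 0.6]
width: 0.0428
```

```bash
python3 - <<'E'
from h import *
look('w20')
plan([.5149,.2538,.0125],-6.2,.018,9,1)
E
```

```text
[0.517  0.2489 0.0609] w 0.0428 H [  9.2 442.1] F [-0.7 -0.4  0.6] yaw -6.5
from [0.5176 0.2494 0.0626] dist 0.0503 clock 20.45 w 0.0427
[[[-0.1, -0.1, 1.7], [-0.0, -0.1, -0.1]], [[-0.1, -0.1, 1.7], [-0.0, -0.1, -0.1]], [[-0.1, -0.1, 1.7], [-0.0, -0.1, -0.1]]]
```

View pics/w20.png

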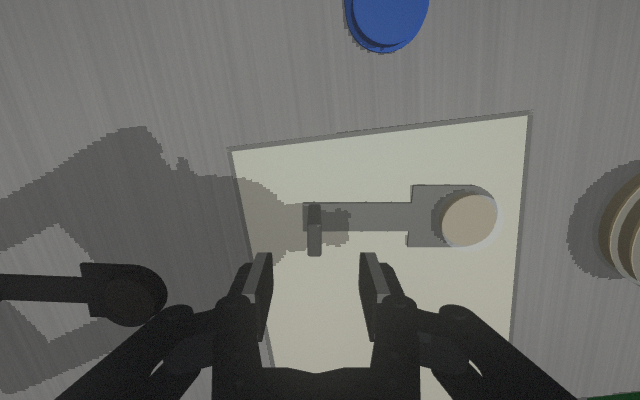

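Emit:
{"op": "send_rows", "data": {"targets": [[[-0.1,-0.15,1.7],[0,0,0]],[[-0.1,-0.15,1.7],[0,0,0]],[[-0.1,-0.1,1.7],[0,0,0]],[[0,0,0],[0,0,0]]]}}

```text
clock: 20.95
eef_pos: [0.5157, 0.2538, 0.012]
orientation: [0.998, -0.056, 0.004, -0.001]
ft_force: [-0.6, 0.8, -0.6]
width: 0.0429
```

```bash
python3 - <<'E'
from h import *
look('w21',crop=(270,215,570,365),fx=2.6)
plan([.5149,.2538,.011],-6.2,.018,9,2)
E
```

```text
[0.5157 0.2538 0.012 ] w 0.0429 H [  8.2 447.1] F [-0.6  0.8 -0.6] yaw -6.4
from [0.5162 0.2541 0.0126] dist 0.0021 clock 21.0 w 0.0426
[[[-0.13, 0.04, 0.16], [-0.2, -0.5, -0.2]]]
```

View pics/w21.png

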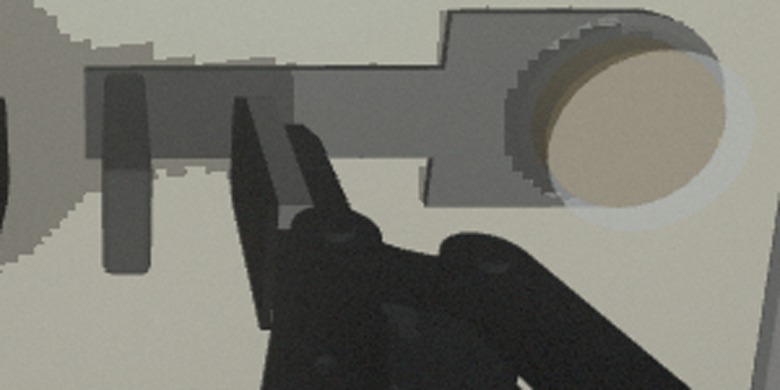

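Emit:
{"op": "send_rows", "data": {"targets": [[[-0.1,-0.15,0.2],[0,-0.3,0]],[[0,0,0.05],[0,0,0]],[[0,0,0.05],[0,0,0]],[[0,0,0],[0,0,0]],[[0,0,0],[0,0,0]]], "jaw": 1}}

```text
clock: 21.62
eef_pos: [0.5162, 0.2564, 0.0111]
orientation: [0.998, -0.056, 0.002, -0.002]
ft_force: [0.4, 0.9, -1.0]
width: 0.007
```

Emit:
{"op": "send_rows", "data": {"targets": [[[-1,0.5,-2],[0,0,-2]],[[-1.6,2.5,-1.9],[0,0,-2]],[[-1.5,4,0],[0,0,-2]],[[-1.5,4,0],[0,0,-2]]]}}

```text
clock: 22.12
eef_pos: [0.4563, 0.1493, 0.0505]
orientation: [1.0, 0.017, 0.004, -0.003]
ft_force: [0.9, -0.2, -1.6]
width: 0.007
```

```bash
python3 - <<'E'
from h import *
look('w22',crop=(270,215,570,365),fx=2.6)
p=H(-140,60);plan([p[0],p[1],.035],3.2,.045,9,1)
E
```

```text
[0.4563 0.1493 0.0505] w 0.007 H [-57. 346.] F [ 0.9 -0.2 -1.6] yaw 2.0
from [0.4527 0.1454 0.0499] dist 0.2936 clock 22.175 w 0.0072
[[[-1.1, 4.1, 0.2], [-0.0, -0.0, -0.2]], [[-1.1, 4.1, 0.2], [-0.0, -0.0, -0.2]], [[-1.1, 4.0, 0.2], [-0.0, -0.0, -0.2]], [[-1.1, 4.0, 0.2], [-0.0, -0.0, -0.2]], [[-1.1, 4.0, 0.2], [-0.0, -0.0, -0.2]]]
[[[-1.1, 4.0, 0.2], [-0.0, -0.0, -0.2]], [[-1.1, 4.0, 0.2], [-0.0, -0.0, -0.2]]]
```

View pics/w22.png

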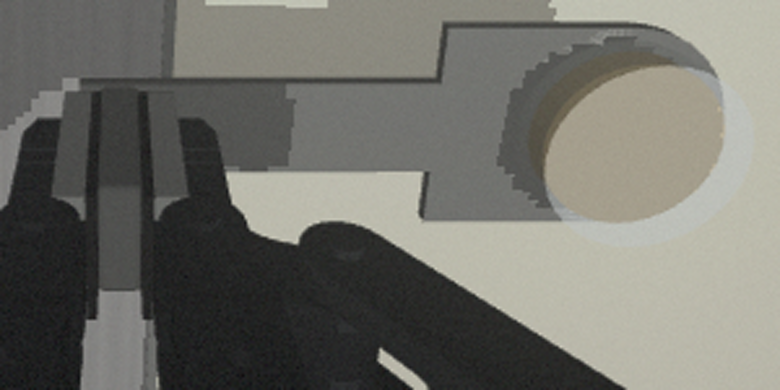

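Emit:
{"op": "send_rows", "data": {"targets": [[[-2.5,3,0.1],[0,0,-0.2]],[[-2.5,3.5,0.1],[0,0,-0.2]],[[-1,4,0.2],[0,0,-0.2]],[[-0.4,4,0.2],[0,0,-0.2]],[[-0.3,4,0.2],[0,0,-0.2]]]}}

```text
clock: 22.8
eef_pos: [0.3931, -0.0461, 0.0417]
orientation: [1.0, 0.029, 0.004, -0.002]
ft_force: [1.4, 0.6, -1.4]
width: 0.007
```

```bash
python3 - <<'E'
from h import *
p=H(-138,60);plan([p[0],p[1],.02],3.2,.045,9,1)
E
```

```text
from [ 0.3931 -0.0461  0.0417] dist 0.0972 clock 22.8 w 0.007
[[[-0.2, 3.2, 0.7], [-0.1, -0.1, 0.0]], [[-0.2, 3.2, 0.7], [-0.1, -0.1, 0.0]], [[-0.2, 3.2, 0.7], [-0.1, -0.1, 0.0]]]
```

Emit:
{"op": "send_rows", "data": {"targets": [[[-0.2,3.2,0.7],[0,0,0]],[[-0.2,3.2,0.7],[0,0,0]],[[-0.2,3,0.7],[0,0,0]],[[0,0,0],[0,0,0]]]}}

```text
clock: 23.3
eef_pos: [0.3933, -0.146, 0.0202]
orientation: [1.0, 0.027, 0.005, -0.001]
ft_force: [-0.5, -0.8, -1.4]
width: 0.007
```

```bash
python3 - <<'E'
from h import *
look('w23')
E
```

```text
[ 0.3933 -0.146   0.0202] w 0.007 H [-136.3   54.7] F [-0.5 -0.8 -1.4] yaw 3.0
```

View pics/w23.png

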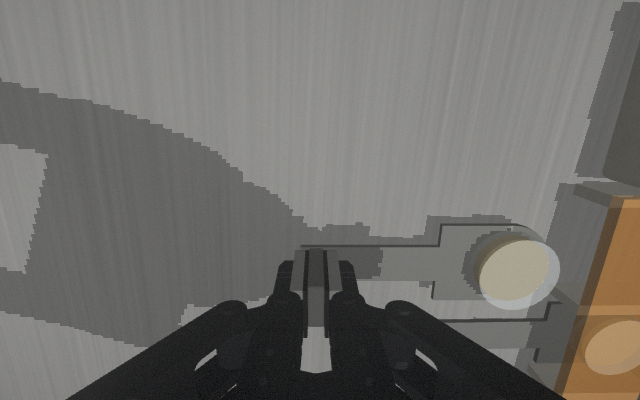

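Emit:
{"op": "send_rows", "data": {"targets": [[[0,-0.35,0.5],[0,-0.2,0]],[[0.3,-0.1,0.35],[0,-0.2,0]],[[0,0,0],[0,0,0]]]}}

```text
clock: 23.72
eef_pos: [0.3962, -0.1384, 0.0116]
orientation: [1.0, 0.028, 0.001, -0.001]
ft_force: [-1.0, 0.4, -0.3]
width: 0.0068
```

```bash
python3 - <<'E'
from h import *
look('w24')
E
```

```text
[ 0.3962 -0.1384  0.0116] w 0.0068 H [-133.    62.2] F [-1.   0.4 -0.3] yaw 3.2
```

View pics/w24.png

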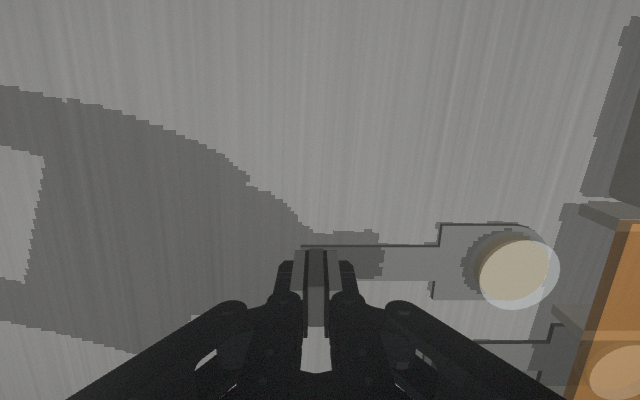

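Emit:
{"op": "send_rows", "data": {"targets": [[[1.5,0.15,0],[0,0,0]],[[1.5,0.1,0],[0,0,0]],[[1.5,0.1,0],[0,0,0]],[[1,0.1,0],[0,0,0]]]}}

```text
clock: 24.28
eef_pos: [0.4558, -0.1397, 0.0122]
orientation: [1.0, 0.028, 0.002, -0.001]
ft_force: [-1.0, 0.2, -0.5]
width: 0.0069
```

```bash
python3 - <<'E'
from h import *
look('w25')
E
```

```text
[ 0.4558 -0.1397  0.0122] w 0.0069 H [-73.6  57.5] F [-1.   0.2 -0.5] yaw 3.2
```

View pics/w25.png

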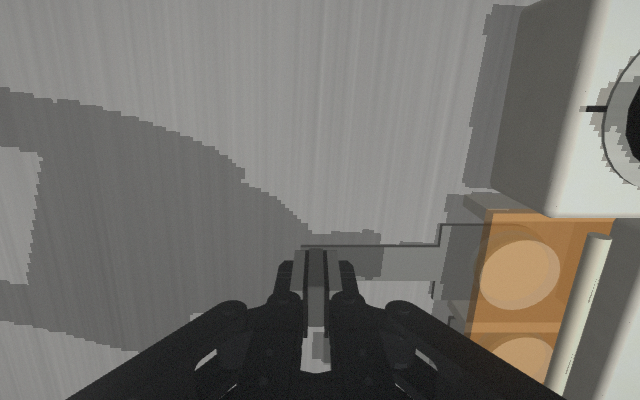

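Emit:
{"op": "send_rows", "data": {"targets": [[[0.8,0,0],[0,0,0]],[[0.6,0,0],[0,0,0]],[[0.2,0,0],[0,0,0]]]}}

```text
clock: 24.7
eef_pos: [0.4687, -0.1378, 0.0113]
orientation: [1.0, 0.028, -0.003, -0.002]
ft_force: [-5.6, 1.4, 2.1]
width: 0.0069
```

```bash
python3 - <<'E'
from h import *
look('w26')
E
```

```text
[ 0.4687 -0.1378  0.0113] w 0.0069 H [-60.6  58.7] F [-5.6  1.4  2.1] yaw 3.2
```

Contact with the stop at −60.6. I release it, rise, and view all three.

Emit:
{"op": "send_rows", "data": {"targets": [[[0,0,0.05],[0,0,0]]]}}

```text
clock: 24.88
eef_pos: [0.4685, -0.1376, 0.0108]
orientation: [1.0, 0.028, -0.003, -0.002]
ft_force: [-2.5, 0.3, 12.8]
width: 0.0071
```

Emit:
{"op": "send_rows", "data": {"targets": [[[0,0,0],[0,0,0]],[[0,0,0],[0,0,0]],[[0,0,-1.5],[0,0,0]],[[0,0,-3],[0,0,0]],[[0,0,-3],[0,0,0]]], "jaw": 0.65}}

```text
clock: 25.5
eef_pos: [0.4685, -0.1379, 0.0879]
orientation: [1.0, 0.028, -0.004, -0.003]
ft_force: [0.2, 0.3, 0.4]
width: 0.0298
```

Emit:
{"op": "send_rows", "data": {"targets": [[[0,0,-4],[0,0,0]],[[0,0,-4],[0,0,0]],[[0.2,-3,-2],[0,0,0]],[[0,0,0],[0,0,0]]]}}

```text
clock: 26.0
eef_pos: [0.4712, -0.1085, 0.198]
orientation: [1.0, 0.027, 0.001, -0.002]
ft_force: [-0.1, -0.4, 0.1]
width: 0.0297
```

```bash
python3 - <<'E'
from h import *
look('w27')
E
```

```text
[ 0.4712 -0.1085  0.198 ] w 0.0297 H [-56.5  87.8] F [-0.1 -0.4  0.1] yaw 3.1
```

View pics/w27.png

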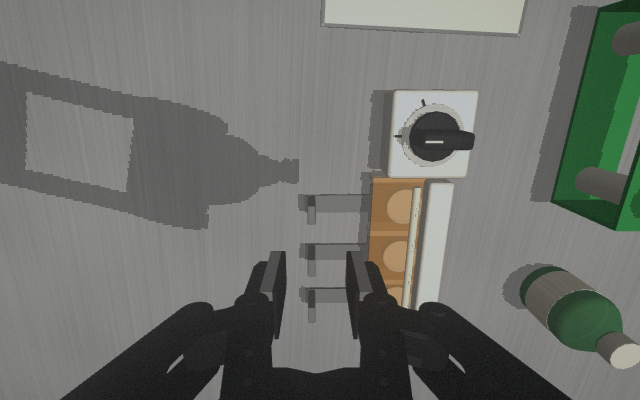

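```bash
python3 - <<'E'
from h import *
im,c=load('w27')
k=H(48,136);print(k,proj(c,[*k,.084]),[proj(c,[*H(48+a,136+b),.084]).round(0).tolist() for a,b in ((-21,7),(21,7),(21,-7),(-21,-7))])
for x in (-100,):
  print([proj(c,[*H(-62,y),.04]).round(0).tolist() for y in (60,0,-60)])
save(cv2.resize(im[80:330,290:490],None,fx=3,fy=3,interpolation=cv2.INTER_CUBIC)[:600],'w27c.png')
plan([k[0],k[1],.16],93.2,.05,9.5,1)
E
```

```text
[ 0.57283343 -0.05453262] [449.50579856 140.86654276] [[424.0, 132.0], [478.0, 132.0], [475.0, 150.0], [422.0, 150.0]]
[[311.0, 213.0], [311.0, 266.0], [311.0, 315.0]]
from [ 0.4711 -0.1092  0.1973] dist 0.1214 clock 26.05 w 0.0302
[[[1.0, -0.5, 0.4], [-0.0, -0.0, -9.0]], [[1.1, -0.3, 0.4], [-0.0, -0.0, -9.0]], [[1.1, -0.1, 0.4], [-0.0, -0.0, -9.0]], [[1.2, 0.0, 0.4], [-0.0, -0.0, -9.0]], [[1.1, 0.2, 0.4], [-0.0, -0.0, -9.0]]]
[[[1.1, 0.4, 0.4], [-0.0, -0.0, -9.0]], [[1.0, 0.6, 0.4], [-0.0, -0.0, -9.0]], [[0.9, 0.7, 0.4], [-0.0, -0.0, -9.0]], [[0.8, 0.8, 0.4], [-0.0, -0.0, -9.0]], [[0.6, 1.0, 0.4], [-0.0, -0.0, -9.0]]]
```

View pics/w27c.png

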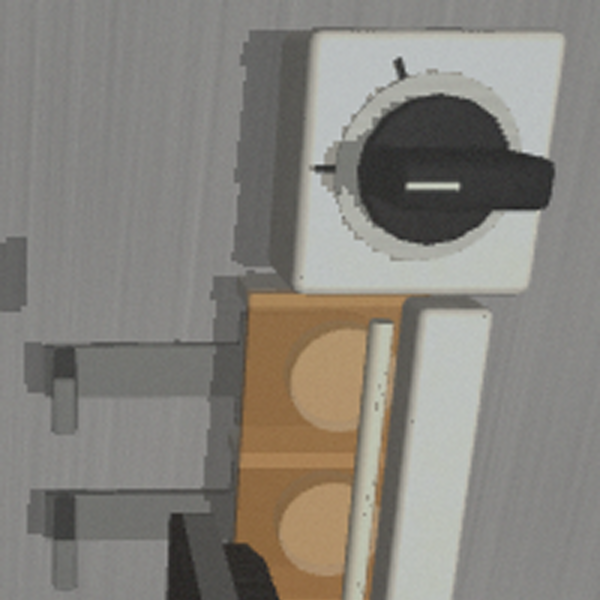

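Emit:
{"op": "send_rows", "data": {"targets": [[[1,-0.5,0.4],[0,0,-9]],[[1.1,-0.3,0.4],[0,0,-9]],[[1.1,-0.1,0.4],[0,0,-9]],[[1.2,0,0.4],[0,0,-9]],[[1.1,0.2,0.4],[0,0,-9]]], "jaw": 0.3}}

```text
clock: 26.68
eef_pos: [0.5193, -0.084, 0.1744]
orientation: [0.908, 0.418, -0.002, -0.002]
ft_force: [-0.0, -0.5, 0.0]
width: 0.0594
```

Emit:
{"op": "send_rows", "data": {"targets": [[[1.1,0.4,0.4],[0,0,-9]],[[1,0.6,0.4],[0,0,-9]],[[0.9,0.7,0.4],[0,0,-9]],[[0.8,0.8,0.4],[0,0,-9]],[[0.6,1,0.4],[0,0,-9]]]}}

```text
clock: 27.3
eef_pos: [0.568, -0.0583, 0.149]
orientation: [0.669, 0.743, -0.004, -0.005]
ft_force: [0.9, -0.8, 0.7]
width: 0.06
```

```bash
python3 - <<'E'
from h import *
k=H(48,136)
plan([k[0],k[1],.12],93.2,.03,9.5,1)
E
```

```text
from [ 0.568  -0.0583  0.149 ] dist 0.0296 clock 27.3 w 0.06
[[[0.3, 0.6, 2.9], [-0.7, -0.1, 2.7]]]
```

Emit:
{"op": "send_rows", "data": {"targets": [[[0.2,0.3,1.2],[-0.4,0,1.5]],[[0.2,0.3,1.2],[-0.4,0,1.2]],[[0,0,0],[0,0,0]],[[0,0,0],[0,0,0]]]}}

```text
clock: 27.8
eef_pos: [0.5716, -0.0548, 0.1209]
orientation: [0.691, 0.723, 0.0, -0.002]
ft_force: [-0.3, -0.0, 0.5]
width: 0.0597
```

```bash
python3 - <<'E'
from h import *
look('w28')
k=H(48,136)
plan([k[0],k[1],.059],93.2,.02,9.5,2)
E
```

```text
[ 0.5716 -0.0548  0.1209] w 0.0597 H [ 46.8 135.8] F [-0.3 -0.   0.5] yaw 57.2
from [ 0.5716 -0.0548  0.121 ] dist 0.062 clock 27.85 w 0.06
[[[0.0, 0.03, 1.55], [-0.0, -0.0, -0.2]], [[0.0, 0.03, 1.55], [-0.0, -0.0, -0.2]], [[0.0, 0.03, 1.55], [-0.0, -0.0, -0.2]], [[0.0, 0.03, 1.55], [-0.0, -0.0, -0.2]]]
```

View pics/w28.png

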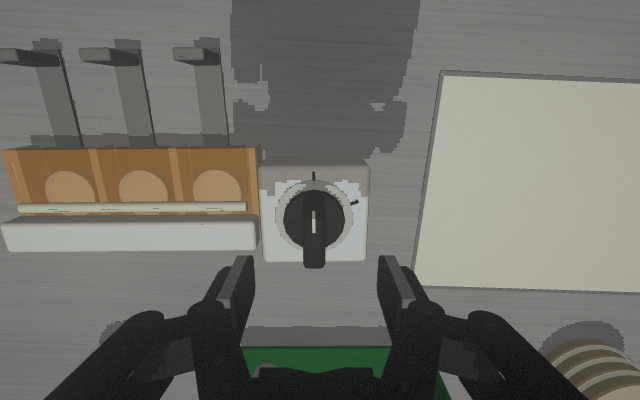

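Emit:
{"op": "send_rows", "data": {"targets": [[[0,0,1.5],[0,0,0]],[[0,0,1.5],[0,0,0]],[[0,0,1.5],[0,0,0]],[[0,0,1.5],[0,0,0]],[[0,0,0],[0,0,0]]]}}

```text
clock: 28.48
eef_pos: [0.571, -0.0547, 0.0564]
orientation: [0.691, 0.723, 0.0, -0.002]
ft_force: [0.4, -0.4, 0.8]
width: 0.0595
```

```bash
python3 - <<'E'
from h import *
k=H(48,136)
plan([k[0],k[1],.0605],93.2,.02,9.5,2)
E
```

```text
from [ 0.571  -0.0547  0.0564] dist 0.0045 clock 28.475 w 0.0595
[[[0.01, 0.18, -0.41], [-0.1, -0.2, -0.7]]]
```

Emit:
{"op": "send_rows", "data": {"targets": [[[0,0.15,-0.35],[0,0,-0.5]],[[0,0,0],[0,0,0]],[[0,0,0],[0,0,0]],[[0,0,0],[0,0,0]]], "jaw": 1}}

```text
clock: 28.98
eef_pos: [0.5732, -0.0557, 0.0611]
orientation: [0.688, 0.726, -0.0, -0.001]
ft_force: [2.5, 1.9, -8.3]
width: 0.0124
```

Emit:
{"op": "send_rows", "data": {"targets": [[[0,0,0],[0,0,0]],[[0,0,0],[0,0,0]]]}}

```text
clock: 29.22
eef_pos: [0.5732, -0.0557, 0.061]
orientation: [0.688, 0.726, 0.0, -0.001]
ft_force: [0.3, -1.0, -4.0]
width: 0.0127
```

```bash
python3 - <<'E'
from h import *
k=H(48,136)
plan([k[0],k[1],.0605],93.2,.02,9.5,2);st=read_state();print(st['ft_force'],st['torque'],st['qpos'])
E
```

```text
from [ 0.5732 -0.0557  0.061 ] dist 0.0013 clock 29.225 w 0.0127
[[[0.12, -0.03, 0.05], [-0.1, -0.1, -0.1]]]
[ 0.29071431 -0.97828436 -3.96450439] [ 0.01615162 -0.15907734 -0.03871607] [-1.00009031e-01  4.91874838e-01  1.86476378e+00  1.39992812e-03
  7.86097823e-01 -1.72585732e+00]
```

Emit:
{"op": "send_rows", "data": {"targets": [[[0,0,0],[0,0,9]],[[0,0,0],[0,0,9]],[[0,0,0],[0,0,9]],[[0,0,0],[0,0,9]],[[0,0,0],[0,0,9]]]}}

```text
clock: 29.85
eef_pos: [0.5736, -0.055, 0.061]
orientation: [0.918, 0.397, 0.0, -0.001]
ft_force: [1.8, -1.1, -5.7]
width: 0.013
```

```bash
python3 - <<'E'
from h import *
k=H(48,136)
plan([k[0],k[1],.0605],93.2-68.8,.02,9.5,2);st=read_state();print(st['ft_force'],st['torque'])
E
```

```text
from [ 0.5736 -0.055   0.061 ] dist 0.0011 clock 29.85 w 0.013
[[[-0.01, -0.03, 0.02], [-0.0, -0.0, 7.5]], [[-0.01, -0.03, 0.02], [-0.0, -0.0, 7.5]], [[-0.01, -0.03, 0.02], [-0.0, -0.0, 7.5]]]
[ 1.77101175 -1.11353887 -5.73947386] [ 0.02903961 -0.40029753  0.00448407]
```

Emit:
{"op": "send_rows", "data": {"targets": [[[0,0,0],[0,0,8]],[[0,0,0],[0,0,8]],[[0,0,0],[0,0,6]],[[0,0,0],[0,0,0]]]}}

```text
clock: 30.35
eef_pos: [0.574, -0.0548, 0.061]
orientation: [0.978, 0.209, 0.0, -0.0]
ft_force: [0.8, -1.5, -4.8]
width: 0.0129
```

```bash
python3 - <<'E'
from h import *
k=H(48,136)
plan([k[0],k[1],.0605],93.2-68.8,.02,9.5,2);st=read_state();print(st['ft_force'],st['torque'])
E
```

```text
from [ 0.574  -0.0548  0.061 ] dist 0.0013 clock 30.35 w 0.0129
[[[-0.1, -0.08, 0.05], [-0.0, -0.1, -0.3]]]
[ 0.79812235 -1.49223939 -4.76218288] [-0.17608261 -0.2019787   0.11115694]
```

Emit:
{"op": "send_rows", "data": {"targets": [[[0,0,0],[0,0,0]],[[0,0,0],[0,0,0]],[[0,0,-2],[0,0,0]],[[0,0,-2],[0,0,0]],[[0,0,-2],[0,0,0]]], "jaw": 0.3}}

```text
clock: 30.98
eef_pos: [0.5735, -0.0544, 0.1224]
orientation: [0.977, 0.212, -0.0, -0.001]
ft_force: [-0.9, 0.5, -0.1]
width: 0.0597
```

```bash
python3 - <<'E'
from h import *
look('w29')
E
```

```text
[ 0.5735 -0.0544  0.1224] w 0.0597 H [ 48.7 136.1] F [-0.9  0.5 -0.1] yaw 23.7
```

View pics/w29.png

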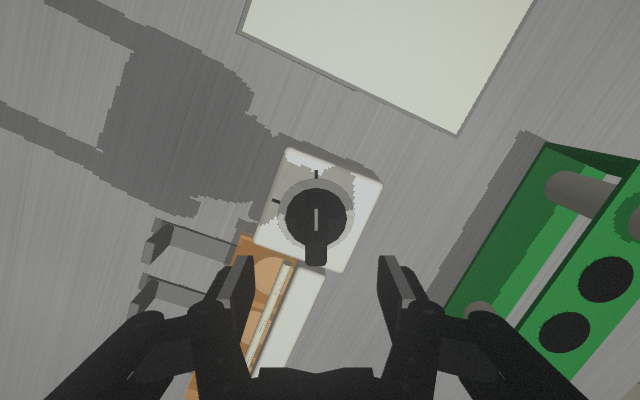

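Knob on: the white line meets the "on" tick at (316,174). Now I wait more than 10 s, checking pose and carriers along the way.

Emit:
{"op": "send_rows", "data": {"targets": [[[0,0,-0.5],[0,0,0]],[[0,0,0],[0,0,0]],[[0,0,0],[0,0,0]],[[0,0,0],[0,0,0]],[[0,0,0],[0,0,0]]]}}

```text
clock: 31.65
eef_pos: [0.5743, -0.0544, 0.1287]
orientation: [0.977, 0.213, 0.001, -0.001]
ft_force: [-0.8, -0.5, -0.9]
width: 0.0602
```

Emit:
{"op": "send_rows", "data": {"targets": [[[0,0,0],[0,0,0]],[[0,0,0],[0,0,0]],[[0,0,0],[0,0,0]],[[0,0,0],[0,0,0]],[[0,0,0],[0,0,0]]]}}

```text
clock: 32.28
eef_pos: [0.5742, -0.0544, 0.1284]
orientation: [0.977, 0.213, 0.001, -0.001]
ft_force: [-0.2, 0.1, -0.2]
width: 0.06
```

Emit:
{"op": "send_rows", "data": {"targets": [[[0,0,0],[0,0,0]],[[0,0,0],[0,0,0]],[[0,0,0],[0,0,0]],[[0,0,0],[0,0,0]],[[0,0,0],[0,0,0]]]}}

```text
clock: 32.9
eef_pos: [0.5742, -0.0543, 0.1284]
orientation: [0.977, 0.213, 0.001, -0.001]
ft_force: [-0.9, -0.1, 0.4]
width: 0.0599
```

Emit:
{"op": "send_rows", "data": {"targets": [[[0,0,0],[0,0,0]],[[0,0,0],[0,0,0]],[[0,0,0],[0,0,0]],[[0,0,0],[0,0,0]],[[0,0,0],[0,0,0]]]}}

```text
clock: 33.52
eef_pos: [0.5742, -0.0543, 0.1284]
orientation: [0.977, 0.213, 0.001, -0.001]
ft_force: [-0.4, 0.4, 0.4]
width: 0.0599
```

Emit:
{"op": "send_rows", "data": {"targets": [[[0,0,0],[0,0,0]],[[0,0,0],[0,0,0]],[[0,0,0],[0,0,0]],[[0,0,0],[0,0,0]],[[0,0,0],[0,0,0]]]}}

```text
clock: 34.15
eef_pos: [0.5742, -0.0544, 0.1284]
orientation: [0.977, 0.213, 0.001, -0.001]
ft_force: [0.5, -0.2, -0.6]
width: 0.0601
```

Emit:
{"op": "send_rows", "data": {"targets": [[[0,0,0],[0,0,0]],[[0,0,0],[0,0,0]],[[0,0,0],[0,0,0]],[[0,0,0],[0,0,0]],[[0,0,0],[0,0,0]]]}}

```text
clock: 34.78
eef_pos: [0.5742, -0.0544, 0.1284]
orientation: [0.977, 0.213, 0.001, -0.001]
ft_force: [0.2, 0.5, -0.1]
width: 0.0599
```

```bash
python3 - <<'E'
from h import *
im=snapshot('top');save(cv2.resize(im[150:270,220:470],None,fx=3,fy=3,interpolation=cv2.INTER_CUBIC),'t2.png')
k=H(48,136)
plan([k[0],k[1],.13],24.4,.02,9.5,2)
E
```

```text
from [ 0.5742 -0.0544  0.1284] dist 0.0021 clock 34.825 w 0.06
[[[-0.13, -0.04, -0.16], [-0.1, -0.1, 0.2]]]
```

View pics/t2.png

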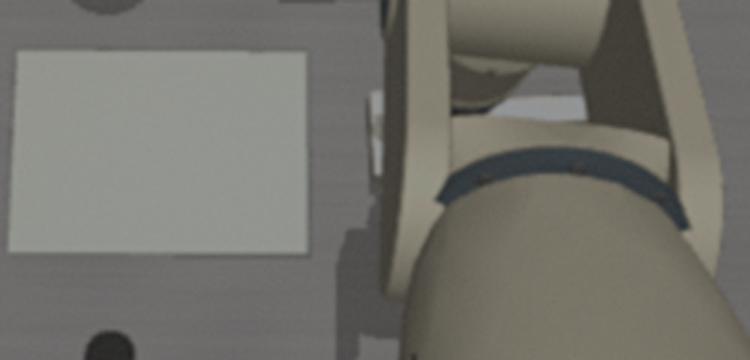

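```bash
python3 - <<'E'
from h import *
while read_state()['clock']<42.5: snapshot('wrist')
look('w30')
E
```

```text
[ 0.5742 -0.0544  0.1284] w 0.0596 H [ 49.4 136.1] F [-0.5  0.4  0.7] yaw 23.8
```

View pics/w30.png

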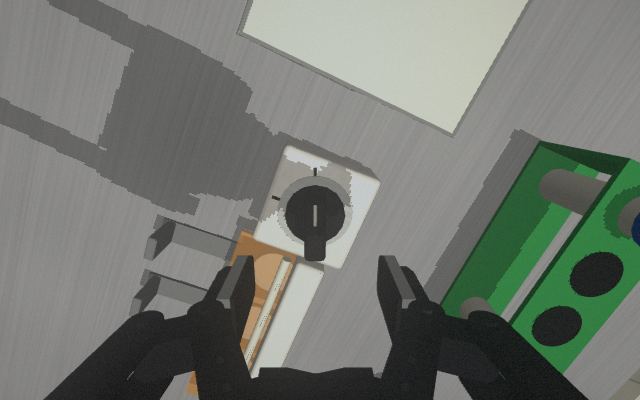

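Emit:
{"op": "send_rows", "data": {"targets": [[[-2,0,-3],[0,0,0]],[[-4,0,-2],[0,0,0]],[[-4,0,-2],[0,0,0]],[[0,0,0],[0,0,0]],[[0,0,0],[0,0,0]]]}}

```text
clock: 43.2
eef_pos: [0.4815, -0.0969, 0.1999]
orientation: [0.977, 0.213, 0.001, -0.001]
ft_force: [0.4, 0.5, -0.2]
width: 0.0597
```

```bash
python3 - <<'E'
from h import *
look('w31')
im,c=load('w31')
print([proj(c,[*H(-62,y),.04]).round(0).tolist() for y in (60,0,-60)])
k=H(48,136)
plan([k[0],k[1],.12],24.2,.05,9.5,1)
E
```

```text
[ 0.4815 -0.0969  0.1999] w 0.0597 H [-45.5  98.8] F [ 0.4  0.5 -0.2] yaw 23.8
[[287.0, 214.0], [267.0, 264.0], [250.0, 309.0]]
from [ 0.4815 -0.0968  0.1998] dist 0.1284 clock 43.25 w 0.0599
[[[3.4, -0.0, 2.7], [-0.0, -0.0, 0.1]], [[3.4, -0.0, 2.7], [-0.0, -0.0, 0.1]], [[3.4, -0.0, 2.7], [-0.0, -0.0, 0.1]]]
```

View pics/w31.png

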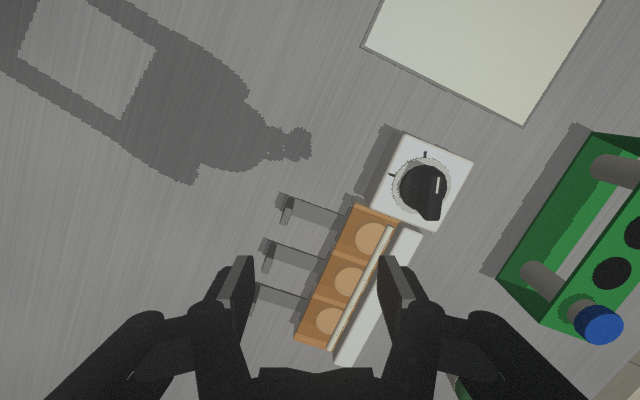

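All three are still home: the dish tops line up, and the tabs match the predictions (287,214), (267,264). The knob is on and more than 12 s have passed. I go back and turn it off.

Emit:
{"op": "send_rows", "data": {"targets": [[[4,0,2],[0,0,0]],[[3.4,0,3],[0,0,0]],[[2.6,0,2.7],[0,0,0]],[[0,0,0],[0,0,0]]]}}

```text
clock: 43.75
eef_pos: [0.5778, -0.0522, 0.1184]
orientation: [0.977, 0.214, 0.001, -0.001]
ft_force: [-0.5, -0.2, -0.0]
width: 0.06
```

```bash
python3 - <<'E'
from h import *
look('w32')
k=H(48,136)
plan([k[0],k[1],.0605],24.2,.02,9.5,2)
E
```

```text
[ 0.5778 -0.0522  0.1184] w 0.06 H [ 53.1 138. ] F [-0.5 -0.2 -0. ] yaw 23.9
from [ 0.5774 -0.0526  0.1194] dist 0.0591 clock 43.8 w 0.06
[[[-0.17, -0.0, 1.96], [-0.0, -0.0, 0.2]], [[-0.17, -0.01, 1.96], [-0.0, -0.0, 0.2]], [[-0.17, -0.01, 1.96], [-0.0, -0.0, 0.2]]]
```

Emit:
{"op": "send_rows", "data": {"targets": [[[-0.15,0,1.9],[0,0,0]],[[-0.15,0,1.9],[0,0,0]],[[-0.15,0,1.9],[0,0,0]],[[0,0,0],[0,0,0]]]}}

```text
clock: 44.3
eef_pos: [0.5731, -0.0551, 0.0638]
orientation: [0.977, 0.214, 0.002, -0.0]
ft_force: [0.2, 0.0, -0.1]
width: 0.0596
```

```bash
python3 - <<'E'
from h import *
look('w33')
k=H(48,136)
plan([k[0],k[1],.0605],24.2,.02,9.5,2)
E
```

```text
[ 0.5731 -0.0551  0.0638] w 0.0596 H [ 48.2 135.4] F [ 0.2  0.  -0.1] yaw 23.9
from [ 0.574  -0.0552  0.0647] dist 0.0044 clock 44.35 w 0.0599
[[[-0.08, -0.11, 0.42], [0.1, -0.3, 0.5]]]
```

View pics/w33.png

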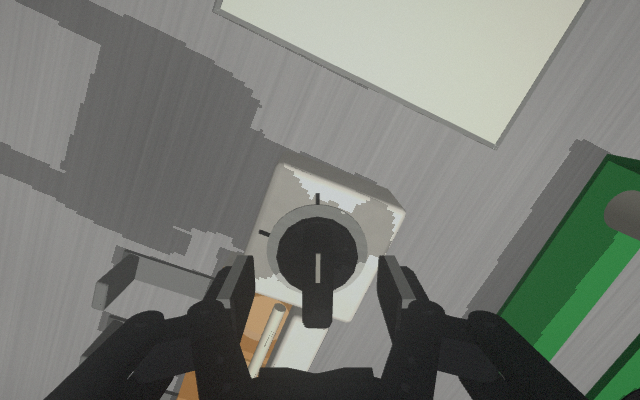

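Emit:
{"op": "send_rows", "data": {"targets": [[[-0.05,0,0.4],[0,0,0]],[[0,0,0],[0,0,0]],[[0,0,0],[0,0,0]],[[0,0,0],[0,0,0]],[[0,0,0],[0,0,0]]], "jaw": 1}}

```text
clock: 44.98
eef_pos: [0.5744, -0.0559, 0.0633]
orientation: [0.977, 0.214, 0.004, 0.001]
ft_force: [0.4, -0.3, -2.4]
width: 0.0127
```

Emit:
{"op": "send_rows", "data": {"targets": [[[0,0,0],[0,0,-9]],[[0,0,0],[0,0,-9]],[[0,0,0],[0,0,-9]],[[0,0,0],[0,0,-9]],[[0,0,0],[0,0,-9]]]}}

```text
clock: 45.6
eef_pos: [0.5744, -0.0557, 0.0632]
orientation: [0.814, 0.581, 0.003, 0.002]
ft_force: [-0.2, -0.5, -0.6]
width: 0.0125
```

```bash
python3 - <<'E'
from h import *
k=H(48,136)
plan([k[0],k[1],.0605],93.2,.02,9.5,2);st=read_state();print(st['ft_force'],st['torque'])
E
```

```text
from [ 0.5744 -0.0557  0.0632] dist 0.0034 clock 45.6 w 0.0125
[[[0.02, -0.06, 0.09], [0.1, -0.0, -7.4]], [[0.03, -0.06, 0.09], [0.1, -0.0, -7.4]], [[0.04, -0.05, 0.09], [0.1, -0.0, -7.4]]]
[-0.15313219 -0.46575649 -0.60895962] [-0.01742705  0.13366624  0.07697324]
```

Emit:
{"op": "send_rows", "data": {"targets": [[[0,0,0],[0,0,-8]],[[0,0,0],[0,0,-8]],[[0,0,0],[0,0,-7.5]],[[0,0,0],[0,0,-1]]]}}

```text
clock: 46.1
eef_pos: [0.5743, -0.0557, 0.0633]
orientation: [0.668, 0.744, 0.003, 0.002]
ft_force: [-1.1, -1.7, -0.7]
width: 0.0125
```

Emit:
{"op": "send_rows", "data": {"targets": [[[0,0,0],[0,0,0]],[[0,0,0],[0,0,0]],[[0,0,-2],[0,0,0]],[[0,0,-3],[0,0,0]],[[0,0,-3],[0,0,0]]], "jaw": 0.4}}

```text
clock: 46.72
eef_pos: [0.5726, -0.0553, 0.1433]
orientation: [0.669, 0.743, 0.001, 0.0]
ft_force: [0.3, -0.1, -0.5]
width: 0.0513
```

```bash
python3 - <<'E'
from h import *
look('w34')
p=H(-62,60);plan([p[0],p[1],.16],3.2,.05,9.5,1)
E
```

```text
[ 0.5726 -0.0553  0.1433] w 0.0513 H [ 47.7 135.3] F [ 0.3 -0.1 -0.5] yaw 57.0
from [ 0.5747 -0.0554  0.1473] dist 0.1353 clock 46.775 w 0.0512
[[[-0.7, -1.2, -0.1], [0.0, -0.0, 9.3]], [[-0.9, -1.0, -0.1], [0.0, -0.0, 9.3]], [[-1.0, -0.9, -0.1], [0.0, -0.0, 9.3]], [[-1.2, -0.7, -0.1], [0.0, -0.0, 9.3]], [[-1.2, -0.5, -0.1], [0.0, -0.0, 9.3]]]
[[[-1.3, -0.3, -0.1], [0.0, -0.0, 9.3]], [[-1.3, -0.1, -0.1], [0.0, -0.0, 9.3]], [[-1.3, 0.1, -0.1], [0.0, -0.0, 9.3]], [[-1.3, 0.4, -0.1], [0.0, -0.0, 9.3]], [[-1.2, 0.6, -0.1], [0.0, -0.0, 9.3]]]
```

View pics/w34.png

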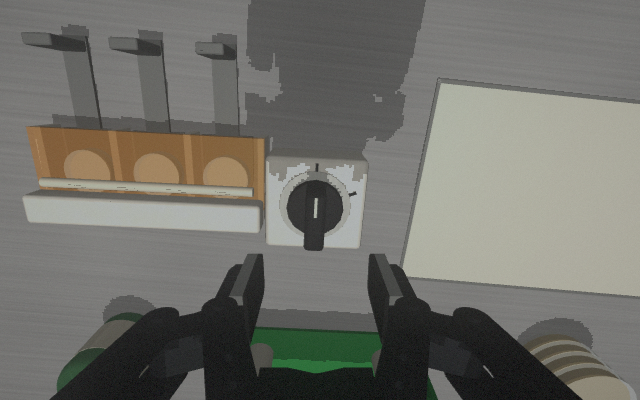

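Emit:
{"op": "send_rows", "data": {"targets": [[[-0.7,-1.2,-0.1],[0,0,9.3]],[[-0.9,-1,-0.1],[0,0,9.3]],[[-1,-0.9,-0.1],[0,0,9.3]],[[-1.2,-0.7,-0.1],[0,0,9.3]],[[-1.2,-0.5,-0.1],[0,0,9.3]]]}}

```text
clock: 47.4
eef_pos: [0.5206, -0.0958, 0.1538]
orientation: [0.914, 0.406, 0.006, 0.003]
ft_force: [-0.4, 0.5, 0.7]
width: 0.0513
```

Emit:
{"op": "send_rows", "data": {"targets": [[[-1.3,-0.3,-0.1],[0,0,9.3]],[[-1.3,-0.1,-0.1],[0,0,9.3]],[[-1.3,0.1,-0.1],[0,0,9.3]],[[-1.3,0.4,-0.1],[0,0,9.3]],[[-1.2,0.6,-0.1],[0,0,9.3]]]}}

```text
clock: 48.02
eef_pos: [0.4645, -0.1345, 0.1586]
orientation: [1.0, -0.002, 0.007, 0.001]
ft_force: [0.1, -0.0, 0.6]
width: 0.051
```

```bash
python3 - <<'E'
from h import *
p=H(-61,60);plan([p[0],p[1],.07],3.2,.04,9.5,1)
E
```

```text
from [ 0.4645 -0.1345  0.1586] dist 0.0887 clock 48.025 w 0.051
[[[0.1, 0.1, 3.0], [0.0, -0.3, -1.2]], [[0.1, 0.1, 3.0], [0.0, -0.3, -1.2]], [[0.1, 0.1, 3.0], [0.0, -0.3, -1.2]]]
```

Emit:
{"op": "send_rows", "data": {"targets": [[[0.1,0.1,3],[0,-0.3,-1.2]],[[0.1,0.1,3],[0,-0.3,-1.2]],[[0.1,0.1,2.8],[0,-0.3,-1.2]],[[0,0,0],[0,0,0]]]}}

```text
clock: 48.52
eef_pos: [0.4691, -0.1384, 0.0698]
orientation: [1.0, 0.027, 0.001, 0.002]
ft_force: [-0.4, 0.5, 0.4]
width: 0.0512
```

```bash
python3 - <<'E'
from h import *
look('w35')
p=H(-61,59.5);plan([p[0],p[1],.0112],3.2,.018,9.5,1)
E
```

```text
[ 0.4691 -0.1384  0.0698] w 0.0512 H [-60.3  58. ] F [-0.4  0.5  0.4] yaw 3.1
from [ 0.4698 -0.1386  0.0709] dist 0.0597 clock 48.575 w 0.0514
[[[-0.0, -0.0, 1.5], [0.1, -0.0, -0.0]], [[-0.0, -0.0, 1.5], [0.1, -0.0, -0.0]], [[-0.0, -0.0, 1.5], [0.1, -0.0, -0.0]], [[-0.0, -0.0, 1.5], [0.1, -0.0, -0.0]]]
```

View pics/w35.png

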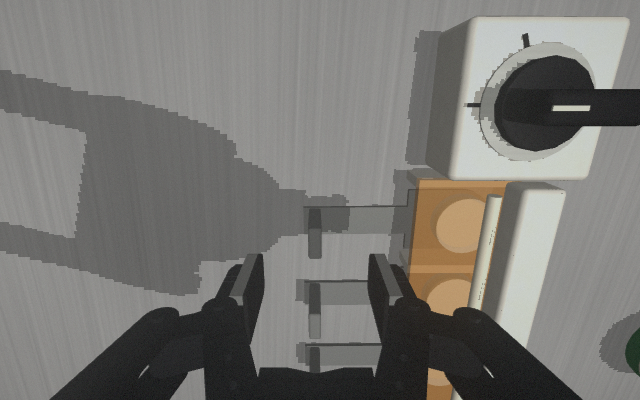

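Emit:
{"op": "send_rows", "data": {"targets": [[[0,0,1.5],[0,0,0]],[[0,0,1.5],[0,0,0]],[[-0.1,0,1.5],[0,0,0]],[[-0.1,0,1.3],[0,0,0]],[[0,0,0.1],[0,0,0]]]}}

```text
clock: 49.2
eef_pos: [0.4694, -0.1393, 0.01]
orientation: [1.0, 0.026, 0.003, 0.003]
ft_force: [-0.2, -0.1, -0.7]
width: 0.0515
```

```bash
python3 - <<'E'
from h import *
look('w36',crop=(270,215,570,365),fx=2.6)
p=H(-61,59.5);plan([p[0],p[1],.0112],3.2,.018,9.5,2)
E
```

```text
[ 0.4694 -0.1393  0.01  ] w 0.0515 H [-60.   57.1] F [-0.2 -0.1 -0.7] yaw 3.0
from [ 0.4698 -0.1394  0.0104] dist 0.0029 clock 49.25 w 0.051
[[[-0.13, -0.24, -0.09], [0.3, -0.4, -0.2]]]
```

View pics/w36.png

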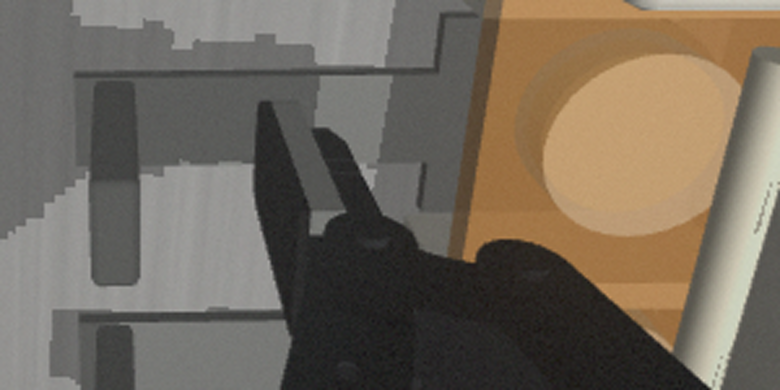

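Well centred. I grip and draw it out.

Emit:
{"op": "send_rows", "data": {"targets": [[[-0.2,0,-0.05],[0,-0.2,0]],[[0,0,0],[0,0,0]],[[0,0,0],[0,0,0]],[[0,0,0],[0,0,0]],[[0,0,0],[0,0,0]]], "jaw": 1}}

```text
clock: 49.88
eef_pos: [0.4685, -0.1398, 0.0121]
orientation: [1.0, 0.026, 0.003, 0.003]
ft_force: [0.3, 0.2, -0.5]
width: 0.0068
```

Emit:
{"op": "send_rows", "data": {"targets": [[[-1,0.05,-0.1],[0,0,0]],[[-1.8,0.05,0],[0,0,0]],[[-1.8,0.05,0],[0,0,0]],[[-1.8,0.05,0],[0,0,0]],[[-1.8,0,0],[0,0,0]]]}}

```text
clock: 50.5
eef_pos: [0.3805, -0.1461, 0.0126]
orientation: [1.0, 0.027, 0.002, 0.003]
ft_force: [0.5, -0.5, -0.0]
width: 0.0068
```

```bash
python3 - <<'E'
from h import *
look('w37')
E
```

```text
[ 0.3805 -0.1461  0.0126] w 0.0068 H [-149.1   55.3] F [ 0.5 -0.5 -0. ] yaw 3.0
```

View pics/w37.png

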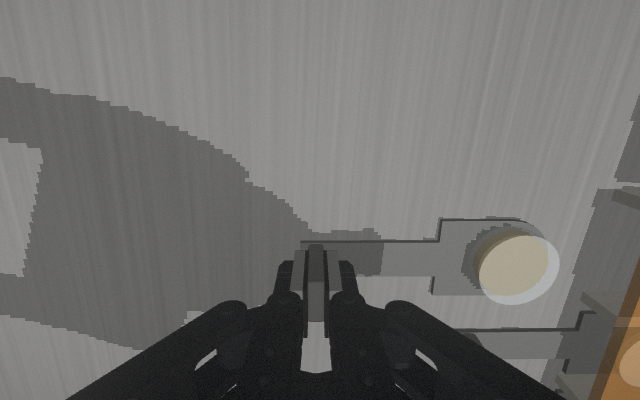

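Emit:
{"op": "send_rows", "data": {"targets": [[[-0.3,0,-2],[0,0,0]],[[0,-3,-2],[0,0,0.5]],[[0,-4,0],[0,0,0.5]],[[0.2,-4.2,0],[0,0,0.5]],[[0.6,-4.2,0],[0,0,0.5]]]}}

```text
clock: 51.18
eef_pos: [0.3757, 0.0099, 0.0533]
orientation: [1.0, 0.004, 0.002, 0.002]
ft_force: [0.6, -0.0, -1.5]
width: 0.0069
```

```bash
python3 - <<'E'
from h import *
plan([.5045,.25,.04],.4,.042,9.5,1)
E
```

```text
from [0.3757 0.0099 0.0533] dist 0.2728 clock 51.175 w 0.0069
[[[1.9, -3.4, 0.2], [0.0, -0.0, 0.0]], [[1.9, -3.4, 0.2], [0.0, -0.0, 0.0]], [[1.9, -3.4, 0.2], [0.0, -0.0, 0.0]], [[1.9, -3.4, 0.2], [0.0, -0.0, 0.0]], [[1.9, -3.4, 0.2], [0.0, -0.0, 0.0]]]
[[[1.9, -3.4, 0.2], [0.0, -0.0, 0.0]], [[1.9, -3.4, 0.2], [0.0, -0.0, 0.0]]]
```

Emit:
{"op": "send_rows", "data": {"targets": [[[1.9,-3.4,0.2],[0,0,0]],[[1.9,-3.4,0.2],[0,0,0]],[[1.9,-3.4,0.2],[0,0,0]],[[1.9,-3.4,0.2],[0,0,0]],[[1.9,-3.4,0.2],[0,0,0]]]}}

```text
clock: 51.8
eef_pos: [0.4695, 0.1866, 0.043]
orientation: [1.0, 0.005, 0.002, 0.002]
ft_force: [0.4, -0.2, -0.9]
width: 0.0069
```

```bash
python3 - <<'E'
from h import *
plan([.5045,.25,.02],.4,.042,9.5,1)
E
```

```text
from [0.4695 0.1866 0.043 ] dist 0.076 clock 51.8 w 0.0069
[[[1.8, -3.2, 1.1], [0.1, -0.1, 0.1]], [[1.8, -3.2, 1.1], [0.1, -0.1, 0.1]]]
```

Emit:
{"op": "send_rows", "data": {"targets": [[[1.8,-3.0,0.8],[0,0,0]],[[1.7,-2.6,1.2],[0,0,0]],[[0,0,0.3],[0,0,0]]]}}

```text
clock: 52.18
eef_pos: [0.5065, 0.2468, 0.0195]
orientation: [1.0, 0.006, 0.004, 0.001]
ft_force: [-0.4, 0.6, -0.2]
width: 0.0069
```

```bash
python3 - <<'E'
from h import *
look('w38')
E
```

```text
[0.5065 0.2468 0.0195] w 0.0069 H [ -1.4 440.6] F [-0.4  0.6 -0.2] yaw 0.7
```

View pics/w38.png

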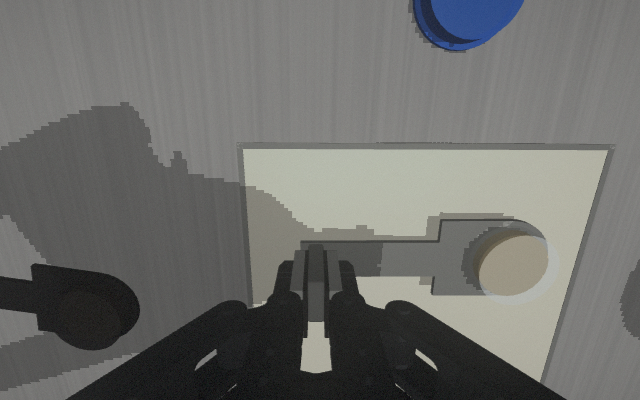

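Emit:
{"op": "send_rows", "data": {"targets": [[[-0.1,0,0.4],[0,0,0]],[[0,0,0.3],[0,0,0]],[[0,0,0.1],[0,0,0]],[[0,0,0.05],[0,0,0]]]}}

```text
clock: 52.72
eef_pos: [0.5031, 0.2436, 0.0116]
orientation: [1.0, 0.004, 0.003, 0.002]
ft_force: [-0.8, 1.9, 3.0]
width: 0.0069
```

Emit:
{"op": "send_rows", "data": {"targets": [[[0,0,0],[0,0,0]],[[0,0,0],[0,0,0]],[[0,0,-1.5],[0,0,0]],[[0,0,-3],[0,0,0]],[[0,0,-3],[0,0,0]]], "jaw": 0.6}}

```text
clock: 53.35
eef_pos: [0.5012, 0.2422, 0.0883]
orientation: [1.0, 0.004, 0.001, 0.003]
ft_force: [-0.2, -0.6, 0.1]
width: 0.0343
```

```bash
python3 - <<'E'
from h import *
look('w39')
p=H(-61,0);plan([p[0],p[1],.15],3.2,.055,9.5,1)
E
```

```text
[0.5012 0.2422 0.0883] w 0.0343 H [ -7.  436.3] F [-0.2 -0.6  0.1] yaw 0.5
from [0.5032 0.2431 0.0921] dist 0.4445 clock 53.4 w 0.0343
[[[-0.4, 4.9, -0.6], [0.0, -0.0, -0.3]], [[-0.4, 4.9, -0.6], [0.0, -0.0, -0.3]], [[-0.4, 4.9, -0.6], [0.0, -0.0, -0.3]], [[-0.5, 4.9, -0.6], [0.0, -0.0, -0.3]], [[-0.5, 4.9, -0.6], [0.0, -0.0, -0.3]]]
[[[-0.5, 4.9, -0.6], [0.0, -0.0, -0.3]], [[-0.5, 4.9, -0.6], [0.0, -0.0, -0.3]], [[-0.6, 4.9, -0.6], [0.0, -0.0, -0.3]], [[-0.6, 4.9, -0.6], [0.0, -0.0, -0.3]]]
```

View pics/w39.png

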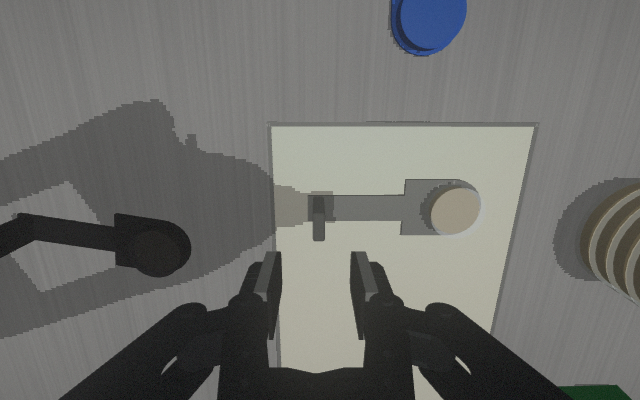

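Emit:
{"op": "send_rows", "data": {"targets": [[[-0.6,4.9,-1.5],[0,0,-0.3]],[[-0.6,4.9,-1.5],[0,0,-0.3]],[[-0.5,4.9,-1],[0,0,-0.3]],[[-0.5,4.9,-1],[0,0,-0.3]],[[-0.5,4.9,0],[0,0,-0.3]]], "jaw": 0.4}}

```text
clock: 54.02
eef_pos: [0.483, -0.0056, 0.1501]
orientation: [1.0, 0.021, 0.008, 0.001]
ft_force: [1.0, -0.2, -0.9]
width: 0.0514
```

Emit:
{"op": "send_rows", "data": {"targets": [[[-0.4,4.9,0],[0,0,-0.3]],[[-0.4,4.9,0],[0,0,-0.3]],[[-0.4,4.7,0],[0,0,-0.3]],[[-0.2,3,0],[0,0,-0.3]],[[0,0,0],[0,0,0]]]}}

```text
clock: 54.65
eef_pos: [0.4771, -0.1903, 0.1553]
orientation: [0.999, 0.029, 0.011, 0.002]
ft_force: [-0.6, 0.6, -0.6]
width: 0.0512
```

```bash
python3 - <<'E'
from h import *
look('w40')
p=H(-61,0);plan([p[0],p[1],.07],3.2,.04,9.5,1)
im,c=load('w40')
print([proj(c,[*H(-62,y),.04]).round(0).tolist() for y in (60,0,-60)])
E
```

```text
[ 0.4771 -0.1903  0.1553] w 0.0512 H [-55.1   5.8] F [-0.6  0.6 -0.6] yaw 3.4
from [ 0.477  -0.1893  0.1552] dist 0.0856 clock 54.7 w 0.0511
[[[-0.3, 0.2, 2.8], [0.1, -0.4, 0.1]], [[-0.2, 0.2, 2.8], [0.1, -0.4, 0.1]], [[-0.2, 0.2, 2.8], [0.1, -0.4, 0.1]]]
[[305.0, 132.0], [306.0, 204.0], [306.0, 267.0]]
```

View pics/w40.png

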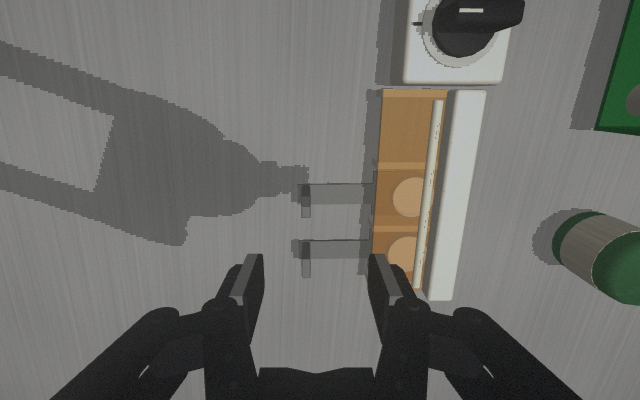

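Remaining two are as predicted: tabs at (306,207) and (306,262).

Emit:
{"op": "send_rows", "data": {"targets": [[[-0.3,0.2,2.8],[0,-0.4,0]],[[-0.2,0.2,2.8],[0,-0.4,0]],[[-0.2,0.2,2.8],[0,-0.4,0]],[[0,0,0],[0,0,0]]]}}

```text
clock: 55.2
eef_pos: [0.4725, -0.1923, 0.0713]
orientation: [1.0, 0.031, 0.002, 0.002]
ft_force: [-0.7, -0.2, 1.3]
width: 0.0508
```

```bash
python3 - <<'E'
from h import *
look('w41')
p=H(-61,0);plan([p[0],p[1],.0115],3.2,.017,9.5,1)
E
```

```text
[ 0.4725 -0.1923  0.0713] w 0.0508 H [-59.9   4.1] F [-0.7 -0.2  1.3] yaw 3.5
from [ 0.4734 -0.1926  0.0724] dist 0.0611 clock 55.25 w 0.0512
[[[-0.1, 0.1, 1.5], [0.1, -0.1, 0.1]], [[-0.1, 0.1, 1.5], [0.1, -0.1, 0.1]], [[-0.1, 0.1, 1.5], [0.1, -0.1, 0.1]], [[-0.1, 0.1, 1.5], [0.1, -0.1, 0.1]]]
```

Emit:
{"op": "send_rows", "data": {"targets": [[[-0.1,0.1,1.5],[0,0,0]],[[-0.1,0.1,1.5],[0,0,0]],[[-0.1,0.1,1.5],[0,0,0]],[[-0.1,0.1,1.4],[0,0,0]],[[0,0,0],[0,0,0]]]}}

```text
clock: 55.88
eef_pos: [0.4714, -0.1972, 0.0117]
orientation: [0.999, 0.031, 0.004, 0.003]
ft_force: [-0.5, 0.5, -0.3]
width: 0.051
```

```bash
python3 - <<'E'
from h import *
look('w42',crop=(270,215,570,365),fx=2.6)
p=H(-61,0);plan([p[0],p[1],.0115],3.2,.017,9.5,2)
E
```

```text
[ 0.4714 -0.1972  0.0117] w 0.051 H [-61.2  -0.8] F [-0.5  0.5 -0.3] yaw 3.6
from [ 0.4718 -0.1974  0.0122] dist 0.0012 clock 55.925 w 0.0511
[[[-0.02, -0.1, 0.07], [0.4, -0.5, 0.4]]]
```

View pics/w42.png

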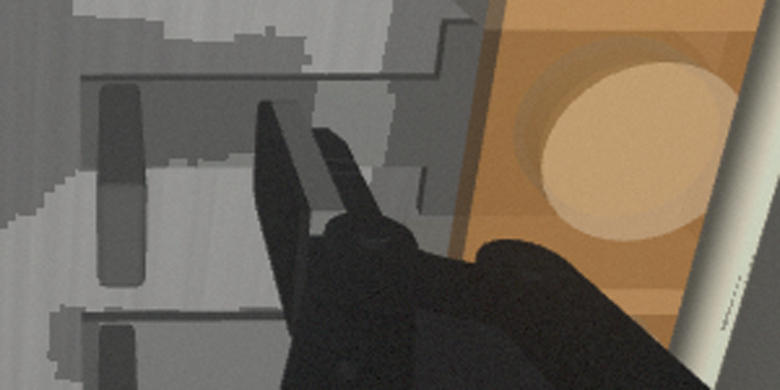

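Emit:
{"op": "send_rows", "data": {"targets": [[[-0.1,0,0.1],[0.2,-0.3,0.3]],[[0,0,0.05],[0,0,0]],[[0,0,0],[0,0,0]],[[0,0,0],[0,0,0]],[[0,0,0],[0,0,0]]], "jaw": 1}}

```text
clock: 56.55
eef_pos: [0.4716, -0.1978, 0.0118]
orientation: [1.0, 0.028, 0.003, 0.002]
ft_force: [0.9, 0.1, -1.4]
width: 0.0071
```

Emit:
{"op": "send_rows", "data": {"targets": [[[-1,0.05,-0.1],[0,0,0]],[[-1.8,0.05,0],[0,0,0]],[[-1.8,0.05,0],[0,0,0]],[[-1.8,0.05,0],[0,0,0]],[[-1.8,0,0],[0,0,0]]]}}

```text
clock: 57.18
eef_pos: [0.3838, -0.2045, 0.0123]
orientation: [1.0, 0.029, 0.002, 0.002]
ft_force: [-0.8, -0.4, -0.7]
width: 0.0071
```

```bash
python3 - <<'E'
from h import *
look('w43')
E
```

```text
[ 0.3838 -0.2045  0.0123] w 0.0071 H [-149.1   -3.1] F [-0.8 -0.4 -0.7] yaw 3.3
```

View pics/w43.png

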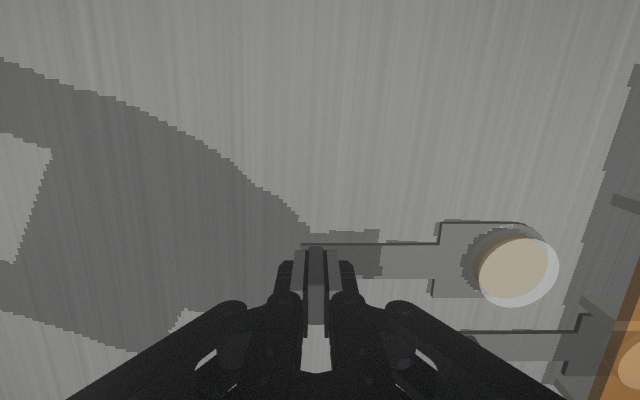

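Emit:
{"op": "send_rows", "data": {"targets": [[[-0.3,0,-2],[0,0,0]],[[0,-3,-2],[0,0,0.5]],[[0,-4.5,0],[0,0,0.5]],[[0.2,-4.5,0],[0,0,0.5]],[[0.4,-4.5,0],[0,0,0.5]]]}}

```text
clock: 57.85
eef_pos: [0.3764, -0.0378, 0.0533]
orientation: [1.0, 0.006, 0.003, 0.002]
ft_force: [-0.2, -0.4, -0.9]
width: 0.007
```

```bash
python3 - <<'E'
from h import *
plan([.5045,.165,.04],.4,.042,9.5,1)
E
```

```text
from [ 0.3764 -0.0378  0.0533] dist 0.2403 clock 57.85 w 0.007
[[[2.2, -3.4, 0.2], [0.0, -0.1, 0.1]], [[2.2, -3.4, 0.2], [0.0, -0.1, 0.1]], [[2.2, -3.4, 0.2], [0.0, -0.1, 0.1]], [[2.2, -3.4, 0.2], [0.0, -0.1, 0.1]], [[2.2, -3.4, 0.2], [0.0, -0.1, 0.1]]]
[[[2.2, -3.4, 0.2], [0.0, -0.1, 0.1]]]
```

Emit:
{"op": "send_rows", "data": {"targets": [[[0.5,-3.6,0.1],[0,0,0]],[[1.5,-3.6,0.2],[0,0,0]],[[2.7,-3.4,0.2],[0,0,0]],[[2.7,-3.4,0.2],[0,0,0]],[[2.7,-3.2,0.2],[0,0,0]]]}}

```text
clock: 58.48
eef_pos: [0.4749, 0.1414, 0.0447]
orientation: [1.0, 0.007, 0.003, 0.002]
ft_force: [-0.2, -0.3, -0.8]
width: 0.007
```

```bash
python3 - <<'E'
from h import *
plan([.5045,.165,.02],.4,.042,9.5,1)
E
```

```text
from [0.4749 0.1414 0.0447] dist 0.0452 clock 58.475 w 0.007
[[[1.5, -1.2, 1.2], [0.1, -0.2, 0.2]], [[1.5, -1.2, 1.2], [0.1, -0.2, 0.2]]]
```

Emit:
{"op": "send_rows", "data": {"targets": [[[1.5,-1,0.8],[0,-0.2,0.2]],[[1.3,-0.8,1.2],[0,-0.2,0.2]],[[0,0,0.3],[0,0,0]]]}}

```text
clock: 58.85
eef_pos: [0.5057, 0.1625, 0.0214]
orientation: [1.0, 0.004, 0.001, 0.001]
ft_force: [0.6, -0.2, -0.6]
width: 0.0071
```

```bash
python3 - <<'E'
from h import *
look('w44')
E
```

```text
[0.5057 0.1625 0.0214] w 0.0071 H [ -7.  356.5] F [ 0.6 -0.2 -0.6] yaw 0.5
```

View pics/w44.png

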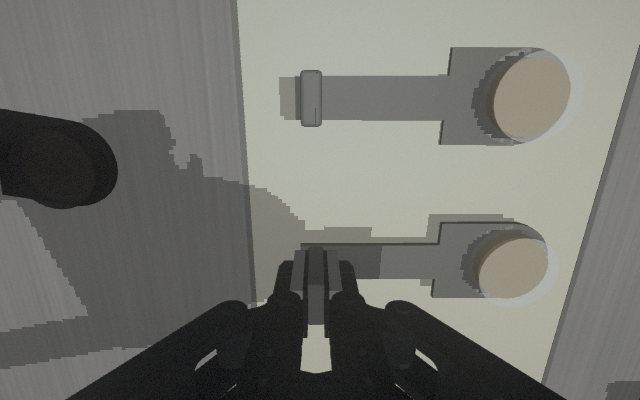

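Emit:
{"op": "send_rows", "data": {"targets": [[[0,0,0.5],[0,0,0]],[[0,0,0.4],[0,0,0]],[[0,0,0.1],[0,0,0]],[[0,0,0.05],[0,0,0]]]}}

```text
clock: 59.4
eef_pos: [0.5031, 0.1607, 0.0114]
orientation: [1.0, 0.004, 0.0, 0.001]
ft_force: [-3.2, 1.9, 8.5]
width: 0.0066
```

Emit:
{"op": "send_rows", "data": {"targets": [[[0,0,0],[0,0,0]],[[0,0,0],[0,0,0]],[[0,0,-1.5],[0,0,0]],[[0,0,-3],[0,0,0]],[[0,0,-3],[0,0,0]]], "jaw": 0.6}}

```text
clock: 60.02
eef_pos: [0.5017, 0.1601, 0.0885]
orientation: [1.0, 0.004, -0.001, 0.002]
ft_force: [-0.1, -0.1, 0.3]
width: 0.0344
```

Emit:
{"op": "send_rows", "data": {"targets": [[[-0.6,4.9,-1.5],[0,0,-0.3]],[[-0.6,4.9,-1.5],[0,0,-0.3]],[[-0.5,4.9,-1],[0,0,-0.3]],[[-0.5,4.9,-1],[0,0,-0.3]],[[-0.5,4.9,0],[0,0,-0.3]]], "jaw": 0.4}}

```text
clock: 60.65
eef_pos: [0.4826, -0.0889, 0.149]
orientation: [1.0, 0.02, 0.005, 0.001]
ft_force: [0.8, 0.0, 0.6]
width: 0.0512
```

Emit:
{"op": "send_rows", "data": {"targets": [[[-0.4,4.9,0],[0,0,-0.3]],[[-0.4,4.9,0],[0,0,-0.3]],[[-0.2,3,0],[0,0,-0.3]],[[0,0,0],[0,0,0]]]}}

```text
clock: 61.15
eef_pos: [0.4779, -0.2249, 0.1543]
orientation: [1.0, 0.026, 0.008, 0.003]
ft_force: [-0.9, -0.6, 0.5]
width: 0.0512
```

```bash
python3 - <<'E'
from h import *
look('w45')
p=H(-61,-62);plan([p[0],p[1],.07],3.2,.04,9.5,1)
im,c=load('w45')
print([proj(c,[*H(-62,y),.04]).round(0).tolist() for y in (60,0,-62)])
E
```

```text
[ 0.4779 -0.2249  0.1543] w 0.0512 H [-56.3 -28.8] F [-0.9 -0.6  0.5] yaw 3.0
from [ 0.4778 -0.2239  0.1541] dist 0.091 clock 61.2 w 0.0511
[[[-0.2, 1.1, 2.8], [0.1, -0.3, -0.0]], [[-0.2, 1.1, 2.8], [0.1, -0.3, -0.0]], [[-0.2, 1.1, 2.8], [0.1, -0.3, -0.0]]]
[[307.0, 85.0], [308.0, 164.0], [308.0, 235.0]]
```

View pics/w45.png

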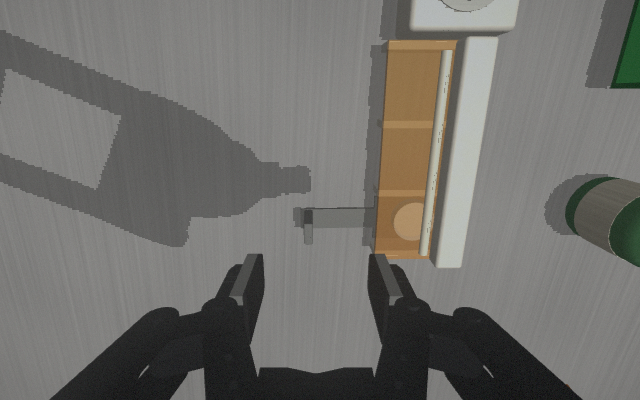

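Emit:
{"op": "send_rows", "data": {"targets": [[[-0.2,1.1,2.8],[0,-0.3,0]],[[-0.2,1.1,2.8],[0,-0.3,0]],[[-0.2,1.1,2.8],[0,-0.3,0]],[[0,0,0],[0,0,0]]]}}

```text
clock: 61.7
eef_pos: [0.4754, -0.2541, 0.0709]
orientation: [1.0, 0.028, 0.0, 0.003]
ft_force: [-0.2, 0.1, 0.5]
width: 0.0512
```

```bash
python3 - <<'E'
from h import *
p=H(-61,-61);plan([p[0],p[1],.0115],3.2,.017,9.5,1)
E
```

```text
from [ 0.4754 -0.2541  0.0709] dist 0.0595 clock 61.7 w 0.0512
[[[-0.0, 0.1, 1.5], [0.1, -0.0, 0.0]], [[-0.0, 0.1, 1.5], [0.1, -0.0, 0.0]], [[-0.0, 0.1, 1.5], [0.1, -0.0, 0.0]], [[-0.0, 0.1, 1.5], [0.1, -0.0, 0.0]]]
```

Emit:
{"op": "send_rows", "data": {"targets": [[[0,0.1,1.5],[0,0,0]],[[0,0.1,1.5],[0,0,0]],[[-0.1,0.1,1.5],[0,0,0]],[[-0.1,0.1,1.4],[0,0,0]],[[0,0,0],[0,0,0]]]}}

```text
clock: 62.32
eef_pos: [0.475, -0.2571, 0.0104]
orientation: [1.0, 0.029, 0.002, 0.003]
ft_force: [-0.2, -0.3, 0.7]
width: 0.0511
```

```bash
python3 - <<'E'
from h import *
look('w46',crop=(270,215,570,365),fx=2.6)
p=H(-61,-61);plan([p[0],p[1],.0115],3.2,.017,9.5,2)
E
```

```text
[ 0.475  -0.2571  0.0104] w 0.0511 H [-60.9 -60.8] F [-0.2 -0.3  0.7] yaw 3.3
from [ 0.4754 -0.2573  0.0109] dist 0.0007 clock 62.375 w 0.051
[[[-0.04, 0.0, -0.06], [0.4, -0.2, 0.1]]]
```

View pics/w46.png

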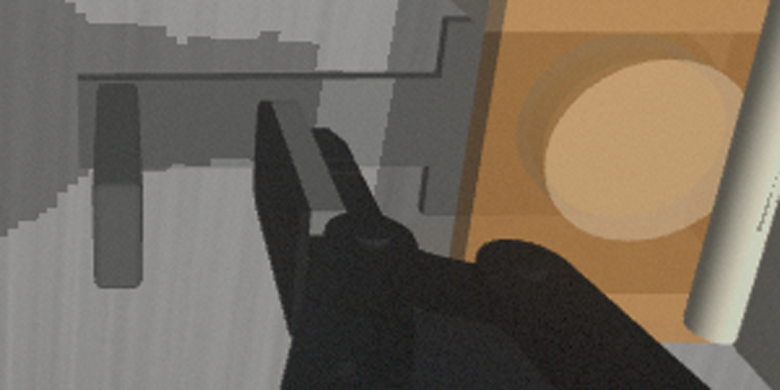

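Emit:
{"op": "send_rows", "data": {"targets": [[[-0.1,0,0],[0.2,-0.2,0]],[[0,0,0],[0,0,0]],[[0,0,0],[0,0,0]],[[0,0,0],[0,0,0]],[[0,0,0],[0,0,0]]], "jaw": 1}}

```text
clock: 63.0
eef_pos: [0.4748, -0.2578, 0.0122]
orientation: [1.0, 0.029, 0.001, 0.002]
ft_force: [0.2, 0.7, -0.6]
width: 0.007
```

Emit:
{"op": "send_rows", "data": {"targets": [[[-1,0.05,-0.1],[0,0,0]],[[-1.8,0.05,0],[0,0,0]],[[-1.8,0.05,0],[0,0,0]],[[-1.8,0.05,0],[0,0,0]],[[-1.8,0,0],[0,0,0]]]}}

```text
clock: 63.62
eef_pos: [0.3874, -0.2645, 0.0131]
orientation: [1.0, 0.029, 0.001, 0.002]
ft_force: [-0.1, 0.7, -0.1]
width: 0.0069
```

```bash
python3 - <<'E'
from h import *
look('w47')
E
```

```text
[ 0.3874 -0.2645  0.0131] w 0.0069 H [-148.8  -63.3] F [-0.1  0.7 -0.1] yaw 3.3
```

View pics/w47.png

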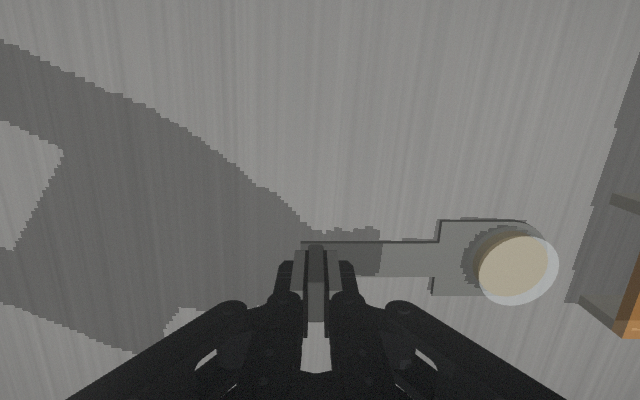

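Emit:
{"op": "send_rows", "data": {"targets": [[[-0.3,0,-2],[0,0,0]],[[0,-3,-2],[0,0,0.5]],[[0,-4.5,0],[0,0,0.5]],[[0.2,-4.5,0],[0,0,0.5]],[[0.2,-4.5,0],[0,0,0.5]]]}}

```text
clock: 64.3
eef_pos: [0.3776, -0.0983, 0.0542]
orientation: [1.0, 0.007, 0.001, 0.002]
ft_force: [1.0, 0.2, -0.9]
width: 0.007
```

Emit:
{"op": "send_rows", "data": {"targets": [[[0.2,-3.8,0],[0,0,0.2]],[[0.3,-3.8,0],[0,0,0]],[[1.2,-3.2,0.1],[0,0,0]]]}}

```text
clock: 64.68
eef_pos: [0.3918, 0.0132, 0.0532]
orientation: [1.0, 0.005, 0.002, 0.002]
ft_force: [1.0, -0.7, 0.1]
width: 0.0066
```

```bash
python3 - <<'E'
from h import *
plan([.5045,.085,.04],.4,.042,9.5,1)
E
```

```text
from [0.3918 0.0132 0.0532] dist 0.1342 clock 64.675 w 0.0066
[[[2.8, -1.8, 0.3], [0.0, -0.0, 0.0]], [[2.8, -1.8, 0.3], [0.0, -0.0, 0.0]], [[2.8, -1.8, 0.3], [0.0, -0.0, 0.0]], [[2.8, -1.8, 0.3], [0.0, -0.0, 0.0]]]
```

Emit:
{"op": "send_rows", "data": {"targets": [[[0,0,0],[0,0,0]]]}}

```text
clock: 64.8
eef_pos: [0.3926, 0.0146, 0.0534]
orientation: [1.0, 0.006, 0.002, 0.002]
ft_force: [-0.9, -0.2, -0.9]
width: 0.0072
```

```bash
python3 - <<'E'
from h import *
look('w48')
E
```

```text
[0.3926 0.0146 0.0534] w 0.0072 H [-128.1  215.1] F [-0.9 -0.2 -0.9] yaw 0.7
```

View pics/w48.png

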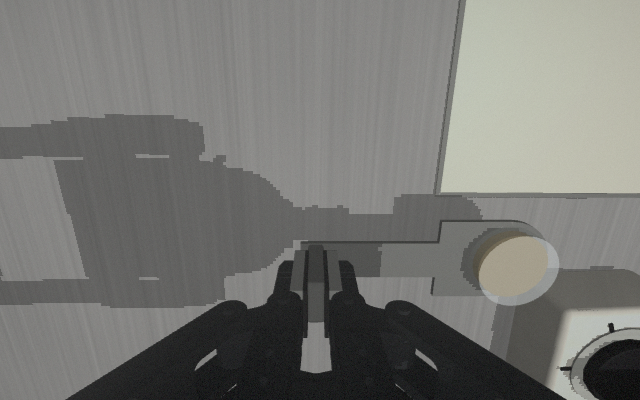

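Emit:
{"op": "send_rows", "data": {"targets": [[[2.2,-2.4,0.2],[0,0,0]],[[2.6,-2.0,0.2],[0,0,0]],[[3,-1.5,0.2],[0,0,0]],[[2.8,-0.5,0.3],[0,0,0]]]}}

```text
clock: 65.35
eef_pos: [0.4956, 0.0761, 0.0437]
orientation: [1.0, 0.004, -0.0, 0.002]
ft_force: [0.5, -0.4, -0.2]
width: 0.007
```

```bash
python3 - <<'E'
from h import *
look('w49')
plan([.5035,.085,.02],.4,.042,9.5,1)
E
```

```text
[0.4956 0.0761 0.0437] w 0.007 H [-21.8 270.7] F [ 0.5 -0.4 -0.2] yaw 0.4
from [0.4999 0.0765 0.0439] dist 0.0257 clock 65.4 w 0.0069
[[[0.4, -0.9, 2.4], [0.2, -0.2, 0.0]]]
```

View pics/w49.png

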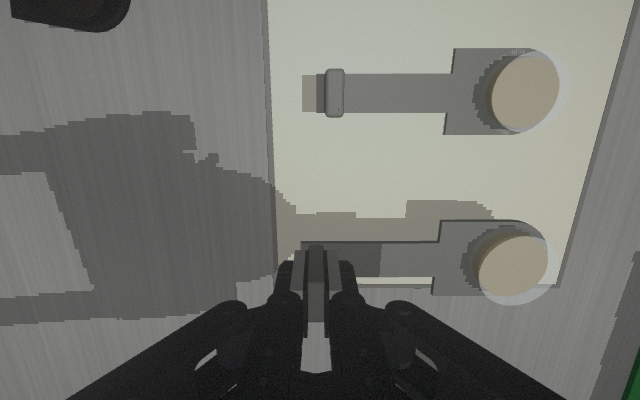

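Emit:
{"op": "send_rows", "data": {"targets": [[[0.2,-0.7,1.0],[0,0,0]],[[0.1,-0.5,1.0],[0,0,0]],[[0,0,0.4],[0,0,0]]]}}

```text
clock: 65.78
eef_pos: [0.5011, 0.0867, 0.0178]
orientation: [1.0, 0.003, 0.001, 0.002]
ft_force: [-0.1, -1.1, -0.6]
width: 0.0069
```

```bash
python3 - <<'E'
from h import *
look('w50')
E
```

```text
[0.5011 0.0867 0.0178] w 0.0069 H [-15.7 281. ] F [-0.1 -1.1 -0.6] yaw 0.3
```

View pics/w50.png

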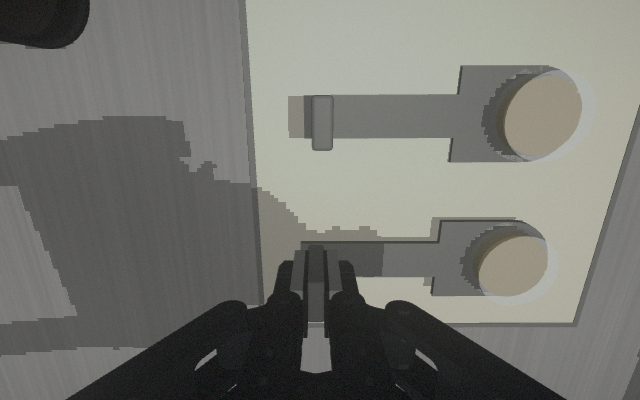

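Over the mat. I lower it, release, and back off upwards.

Emit:
{"op": "send_rows", "data": {"targets": [[[0,0,0.4],[0,0,0]],[[0,0,0.15],[0,0,0]],[[0,0,0.05],[0,0,0]],[[0,0,0.05],[0,0,0]]]}}

```text
clock: 66.32
eef_pos: [0.5001, 0.0863, 0.0119]
orientation: [1.0, 0.002, 0.0, 0.002]
ft_force: [-2.3, 0.0, 4.9]
width: 0.0067
```

Emit:
{"op": "send_rows", "data": {"targets": [[[0,0,0],[0,0,0]],[[0,0,0],[0,0,0]],[[0,0,-1.5],[0,0,0]],[[0,0,-3],[0,0,0]],[[0,0,-3],[0,0,0]]], "jaw": 0.6}}

```text
clock: 66.95
eef_pos: [0.4988, 0.0863, 0.0891]
orientation: [1.0, 0.003, -0.001, 0.002]
ft_force: [-0.2, 0.6, -0.2]
width: 0.0341
```

Emit:
{"op": "send_rows", "data": {"targets": [[[0,0,-4],[0,0,0]],[[0,-3,-4],[0,0,0]],[[0,-5,-3],[0,0,0]],[[0,-4,0],[0,0,0]],[[0,0,0],[0,0,0]]]}}

```text
clock: 67.58
eef_pos: [0.5, 0.2102, 0.2108]
orientation: [1.0, 0.002, 0.003, 0.001]
ft_force: [-1.5, -0.7, -0.2]
width: 0.0343
```

```bash
python3 - <<'E'
from h import *
look('w51')
save(snapshot('side'),'s2.png')
E
```

```text
[0.5    0.2102 0.2108] w 0.0343 H [ -9.9 404.4] F [-1.5 -0.7 -0.2] yaw 0.2
```

View pics/w51.png

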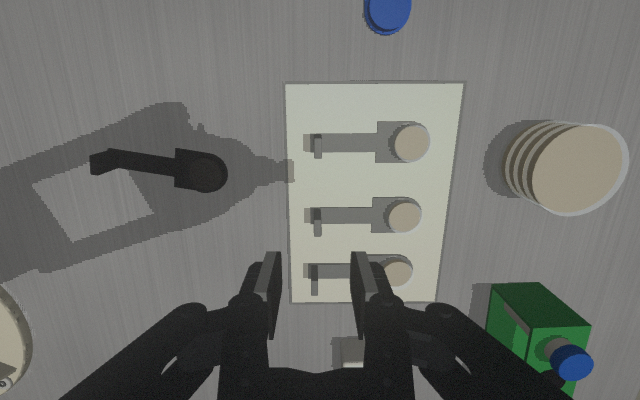

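View pics/s2.png

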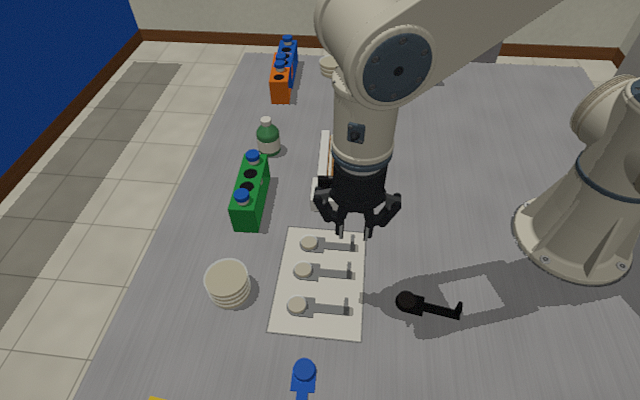

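```bash
python3 - <<'E'
from h import *
print(read_state()['clock'],np.abs(read_state()['qd']).max()); print(finish_job())
E
```

```text
67.675 0.024116544567671663
the job is handed in; nothing more can be done
None
```

The job is handed in after 67.7 s of robot time, with every step carried out as far as my checks show; `finish_job()` itself gave no verdict.

- **Carriers in:** I slid the three grey carriers into separate lanes until I felt the stop, with the tab about 61 mm before the front edge (62 mm nominal). The wrist picture after the third release matched that position.
- **Lamp:** I turned the knob to on and left it there about 15 s. A picture at 43 s showed all three carriers still home and the white line on the "on" tick. I then turned it back with the carriers in place, and the line stood on the "off" tick.
- **Carriers out:** I drew all three out and set them down on the mat. The last wrist and side pictures show them lying flat within its outline. The gripper was clear of them, and the rack, dish stack and bottle looked unmoved.

**What went wrong:** the first carrier ended up about 12 mm off sideways in the grip while I carried it, possibly from the grip slackening. I set it down in front of the hood and gripped it again before pushing it in.

**Not checked:** the last view of the knob, at 62–65 s, was only partial. My last clear sight of the "off" position was at about 55 s.

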